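# Hold a manifold block in its leak-test nest with one slanting push

## Task

First set the metal block into the empty test nest, standing on the bed between the two low rails with its flat back towards the fence. Then push the taller of the two grey adaptors fully home on the block's slanting spigot and keep pushing firmly along the spigot, so that this one slanting push holds the block both down on the bed and back against the fence with the sprung nozzle pressed in. Finish while still holding the adaptor and pushing like that, and leave the shorter adaptor and the other things on the bench where they are.

Things in the scene. Friction and masses are not known exactly. Their poses are not given: they have to be found in the camera images.
- block_mid (a point): Bare aluminium block in front of the nest, 0.35 kg, 60 long (x) by 52 wide (y) by 50 mm high, upper front edge cut at 45 degrees from 20 mm up at the front to mid-length. Point on the centreline, half-way up (25 mm), 25 mm in front of the flat back, 35 mm behind the front. x points to the back, y left, z up. Pinch it here across the 52 mm width. Slides easily in the nest (friction about 0.2).
- spigot_root (a point): Centre of the block's 45 degree cut face (42 by 52 mm), 20 mm in front of and 10 mm above point block_mid, where a steel spigot stands out square to it. z points out along the spigot (half-way between the block's up and -x), y is the block's y. Spigot 14 mm in diameter, 22 mm long, the last 6 mm tapering to 8 mm.
- adaptor_mid (a point): Taller grey adaptor at the left, a ringed round sleeve, 0.1 kg, standing mouth down, 80 mm tall; 26 mm in diameter from 9 to 73 mm up, 32 mm collar below, 15 mm stub on top. Point on its axis 40 mm above the foot, z up the axis. Bore in the foot 17 mm in diameter, 32 mm deep, flared to 22 mm over its first 5 mm. Fully home, its foot rests on the block's cut face.
- adaptor_mouth (a point): Centre of the taller adaptor's foot, in the plane of the bore's mouth; 40 mm below point adaptor_mid along the adaptor's axis.
- short_mid (a point): The shorter grey adaptor, 48 mm tall and 20 mm in diameter, for another port; not to be used or moved. The point is half-way up. It and the taller one may stand in either of two places at the left.
- nest: Test nest fixed on the bench: plate 150 by 150 mm, its bed 18 mm above the bench. Origin at bench level; x points to the fence, y left. Fence 96 mm wide, face at x = +35 mm, top 62 mm above the bench. Rails 9 mm high on the bed, x -28 to +32 mm, inner faces at y = -30 and +30 mm (4 mm to spare each side). With the block home, point block_mid is at x +10, y 0, z +43 mm.
- bed: The nest's plate with the two rails, on which the block stands. Same origin and axes as body nest.
- fence: The nest's fence, with the nozzle in it. Same origin and axes as body nest.
- nozzle (a joint): Sprung seal nozzle, a 15 mm steel disc in the middle of the fence face, 38 mm above the bench: 0 when it stands 3 mm out of the fence, 0.003 m when pressed in flush. Spring 2.1 N at 0, 4.2 N flush: when let go, the block is pushed about 3 mm off the fence again. A push of about 15 N along the spigot is enough.
- filter_tub: White round tub with a blue lid, 53 mm in diameter, 42 mm high, behind and to the left of the nest; not to be moved. Origin under its centre.
- petri_dish: Glass dish, 61 mm in diameter, 14 mm high, at the left; not to be moved. Origin under its centre.
- spanner: Small open spanner, 134 mm long, lying near the front edge; not to be moved. Origin under its centre.
Things that resemble listed ones, but are neither listed nor needed, are in the scene too. What is shaped like the part that bears adaptor_mid but green or red is not meant.

How it is judged:
By the outcome, as a careful person would: the job done as asked, in the order asked, and still so for the second after the job is handed in, while the arm keeps its last pose, push and grip.
It also fails if it takes over 48 s, if anything falls off the work surface, if the arm or the gripper's body presses on something with over 40 N, if the wrist force passes 120 N, or if a joint passes its speed limit or range.

## Robot

A 6-joint arm with a two-finger parallel gripper is mounted at the origin on a cart in front of the work surface, level with it; the furniture and walls round the work are solid. World frame = base frame: x ahead of the robot, y to its left, z up, the work surface at z = 0. Lengths are in m, angles in rad, forces in N, time in s.
With the tool pointing down it reaches from about 0.4 to 0.925 m from the base axis. Payload 12.5 kg.
Tool frame: the origin (TCP) lies at the very end of the fingers, on their centre line; the grasp point (between the pads) lies r.pinch_z behind it (r.pinch_z is the distance from the TCP to the grasp point, in m); z points along the fingers, y is the line along which they close (so a half turn about z gives the same grasp; the last joint's range is limited). The gripper opens to 95 mm and grips with 3 to 60 N. Pads are 20 mm wide; open, the fingers measure 119 mm over their backs; the gripper's body (75 mm by 180 mm) begins 59 mm behind the grasp point.
Start: joints at [-1.296, 0.491, 1.559, -0, 1.092, -0.106], TCP at [0.232, -0.58, 0.215] pointing down, gripper open.
Joint ranges: [-3.1, 3.1], [-0.84, 2.19], [0.05, 2.79], [-1.13, 4.28], [0.06, 2.93], [-2.69, 2.69]. Speed limits (rad/s): [2.22, 2.22, 2.79, 3.14, 3.14, 3.14].

## Interface

Orientations are given as a unit quaternion [x, y, z, w].
In Python, from plant import monitor, cams, ticket, spotter, r gives the robot as it stands.
- The arm moves only by the tool move_arm, never from a script. Its argument "targets" is a list of rows, each a list of 5 numbers: the finger opening in mm, from 0 to 95.1, then the shift along the tool's x, y, z as a fraction of full scale, then the turn about the tool's z as a fraction of full scale. In form: [[claw, x, y, z, twist], ...]. A call has 1 to 12 rows; each row is the pose to reach, as a shift and turn from the pose commanded when the call began, along the tool's axes at that moment; what a row does not reach only later rows make up. Full scale, the value 1, is 0.2 m for a shift and 30 degrees for a turn. A row lasts 1/12 s, in which the tool goes at most 41.7 mm and 7.16 degrees, less where a joint would pass 70% of its speed; a pose out of reach is approached as far as the arm can. A call with a number of a shift or a turn outside -1 to 1 is refused whole. A call with a gripper value outside its range is refused whole. The fingers move at their own pace and stop on an object; "grip_force" is the grip in N (left out, the last holds). Time passes only in rows, so rows that repeat a pose let the fingers close. It gives the time, the measured TCP pose, the force, the opening and the grip force at its end, in the units of the state.
- monitor.state(): the state, without advancing time (a new reading comes with each control period).
- cams.grab_frame(name): name is "scene" or "top"; returns (picture, depth): 420x560x3 uint8, red, green, blue; 420x560 float32, m along the optical axis (not along the pixel's ray), 0 where there is no reading.
- cams.get_calibration(name): a dict with "fx", "fy", "cx", "cy" (pixels), "R" (3x3) and "t" (3): a world point X has camera coordinates R X + t. Camera axes: x right, y down, z forward; pixel columns grow to the right and rows downward; lengths in m; the calibration is good to about 2 mm. A picture is of the moment at which its call begins. get_calibration takes no time and is no camera call.
- ticket.hand_in(): hands the job in; it is judged then, once.
Trained networks look in the newest picture that a camera, given by its name, has taken for a name from the list of things; names that differ only in an ending like _2 or _b are one class to them, and where a whole thing is asked for, a point or a joint stands for the part that bears it (a point fixed in the world has none). Each returns a list of dicts, best first, with "score" (0 to 1); they miss things now and then, are a little off and sometimes report something else, mostly with a low value. They report only what shows in the picture. A call takes as long as a camera call. They do not tell look-alikes from the thing itself.
- spotter.search_frame(camera, label): "bbox" ([centre column, centre row, width, height] in pixels, round what is visible of it).
- spotter.silhouettes(camera, label): "region" (420x560 bool, what is visible of it) and "bbox" ([centre column, centre row, width, height] in pixels, round what is visible of it).
- spotter.pinpoint(camera, label): "uv" ([column, row] in pixels: a listed point, or the origin of a listed thing).
The state is a dict: "time_s": time; "joint_pos": joint angles; "joint_vel": joint speeds; "tau": joint torques, N m; "tcp_pos": TCP position; "ee_rot": TCP orientation; "force": force on the tool from outside, world axes, zero at the start; "torque": the same for the moment, N m; "opening": opening from 0.0 (shut) to 1.0 (fully open); "finger_force": force on a finger pad.
Only numpy, scipy, OpenCV 4.12 (cv2) and the standard library are available. Lean on these libraries where they do the work, as an engineer would, in place of code of your own. Each camera call takes 0.05 s, during which the arm holds its last target. There are 200 camera calls.

## Working session

There is one attempt and no reset: what is moved stays moved. The work goes in short steps, Python scripts to look and compute and a tool call to move; the robot and the scene stay as the last step left them, time stands still between calls to the robot, and variables do not carry over. Pictures are saved under pics/ and viewed, at most 10 in all, crops included, and the job is handed in when it is done.

Besides the shell and the picture viewer there is one more tool, called after ">>>" as a command line: name --pt "numbers of a row" for each row, then --argument value for the rest. move_arm: Moves the arm, as the interface text tells. Shift numbers are shares of 0.2 m and turn numbers shares of 30 degrees, none past 1 either way. Its arguments: {"type":"object","properties":{"targets":{"type":"array","items":{"type":"array","items":{"type":"number"}}},"grip_force":{"type":"number"}},"required":["targets"]}

```bash
mkdir -p pics; ls; cat > h.py <<'E'
import numpy as np, cv2
from plant import monitor, cams, ticket, spotter, r
from scipy.spatial.transform import Rotation as Ro
def P(cam,uv,d):
    c=cams.get_calibration(cam); p=np.array([(uv[0]-c['cx'])/c['fx']*d,(uv[1]-c['cy'])/c['fy']*d,d])
    return np.array(c['R']).T@(p-np.array(c['t']))
def atz(cam,uv,z):
    c=cams.get_calibration(cam);R=np.array(c['R']);o=-R.T@np.array(c['t'])
    v=R.T@np.array([(uv[0]-c['cx'])/c['fx'],(uv[1]-c['cy'])/c['fy'],1]);return o+v*(z-o[2])/v[2]
def cloud(cam,dep):
    c=cams.get_calibration(cam);v,u=np.mgrid[:dep.shape[0],:dep.shape[1]]
    p=np.stack([(u-c['cx'])/c['fx']*dep,(v-c['cy'])/c['fy']*dep,dep],-1)
    return (p-np.array(c['t']))@np.array(c['R'])
def save(n,img,s=1):
    cv2.imwrite('pics/'+n+'.png',cv2.resize(img[:,:,::-1],None,fx=s,fy=s,interpolation=cv2.INTER_CUBIC))
E
python3 - <<'E'
from h import *
np.set_printoptions(precision=4,suppress=True)
s=monitor.state();print(s['tcp_pos'],s['ee_rot'],s['force'],s['opening'],r.pinch_z)
D={}
for c in('scene','top'):
    im,d=cams.grab_frame(c);save(c+'0',im,1);D[c]=d
    np.savez('f0'+c,im=im,d=d)
    k=cams.get_calibration(c);print(c,-np.array(k['R']).T@k['t'],k['fx'],np.array(k['R'])[2])
for l,z in [('block_mid',.025),('spigot_root',.035),('adaptor_mid',.04),('short_mid',.024),('nest',0),('filter_tub',0),('petri_dish',0),('spanner',0)]:
    for c in('top','scene'):
        for q in spotter.pinpoint(c,l)[:4]:
            print(l,c,round(q['score'],2),np.array(q['uv']),atz(c,q['uv'],z))
E
```

```text
pics
[ 0.2322 -0.58    0.2141] [ 0.9819  0.1893 -0.     -0.0005] [-0.27   -0.7182 -0.5952] 0.9993240330916844 0.0188
scene [0.0317 0.6588 0.5915] 413.62255883336167 [ 0.5777 -0.4998 -0.6453]
top [0.4688 0.2422 1.2148] 519.5243783432397 [ 0.064   0.0007 -0.998 ]
block_mid top 0.97 [332.6 245.9] [0.4543 0.1263 0.025 ]
block_mid scene 0.72 [258.  213.9] [0.5455 0.2577 0.025 ]
block_mid scene 0.56 [336.1 212.4] [0.4443 0.1286 0.025 ]
spigot_root top 0.71 [337.  258.2] [0.4266 0.1176 0.035 ]
spigot_root scene 0.75 [343.5 210. ] [0.4324 0.1205 0.035 ]
spigot_root scene 0.58 [256.5 214.9] [0.5359 0.2691 0.035 ]
adaptor_mid top 0.76 [210.3 240. ] [0.4687 0.4036 0.04  ]
adaptor_mid top 0.75 [206.6 186.6] [0.5898 0.4126 0.04  ]
adaptor_mid top 0.68 [398.7 251.1] [ 0.4422 -0.0211  0.04  ]
adaptor_mid top 0.59 [235.7 272.6] [0.3953 0.3461 0.04  ]
adaptor_mid scene 0.9 [276.4 273.6] [0.3879 0.3427 0.04  ]
adaptor_mid scene 0.81 [218.1 260.1] [0.4791 0.4024 0.04  ]
adaptor_mid scene 0.77 [382.2 174.6] [ 0.4568 -0.0366  0.04  ]
adaptor_mid scene 0.55 [184.9 228.3] [0.5895 0.4044 0.04  ]
short_mid t
[... 174 characters left out ...]
.2 197.1] [0.5685 0.2503 0.    ]
nest scene 0.59 [258.8 213.5] [0.568  0.2378 0.    ]
nest scene 0.49 [274.6 274.7] [0.4139 0.3241 0.    ]
nest scene 0.3 [272.4 290.3] [0.3887 0.3508 0.    ]
nest scene 0.29 [218.7 331.1] [0.3812 0.4722 0.    ]
filter_tub top 0.73 [205.5 146.9] [0.688  0.4216 0.    ]
filter_tub scene 0.84 [162.2 219.6] [0.6845 0.4088 0.    ]
filter_tub scene 0.53 [345.4 212. ] [0.4503 0.0885 0.    ]
petri_dish top 0.84 [180.1 274.8] [0.3882 0.4789 0.    ]
petri_dish scene 0.68 [218.4 328.8] [0.3851 0.4702 0.    ]
spanner top 0.71 [266.1 289.6] [0.3534 0.2791 0.    ]
spanner scene 0.76 [317.9 279.9] [0.3532 0.2711 0.    ]
spanner scene 0.37 [255.2 216. ] [0.5666 0.249  0.    ]
```

```bash
python3 - <<'E'
from h import *
t=np.load('f0top.npz')['im'][120:310,150:430];s=np.load('f0scene.npz')['im'][140:350,130:410]
save('topc',t,2.8);save('scenec',s,2.8)
E
```

```text
(no output)
```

View pics/topc.png

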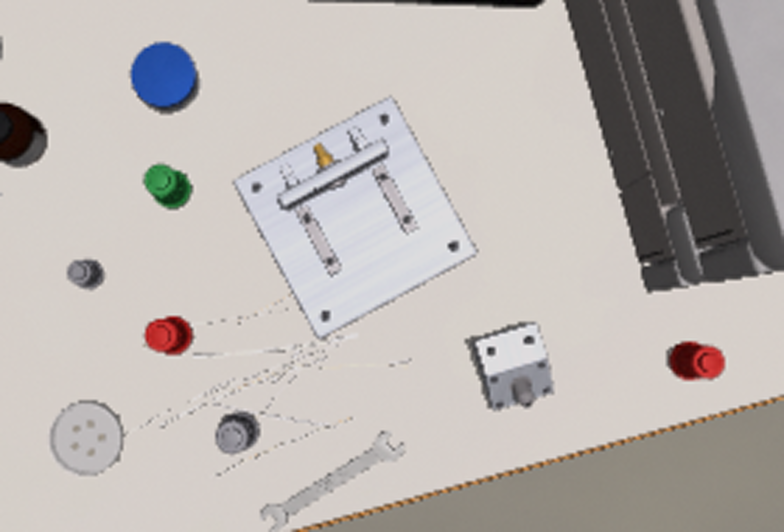

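View pics/scenec.png

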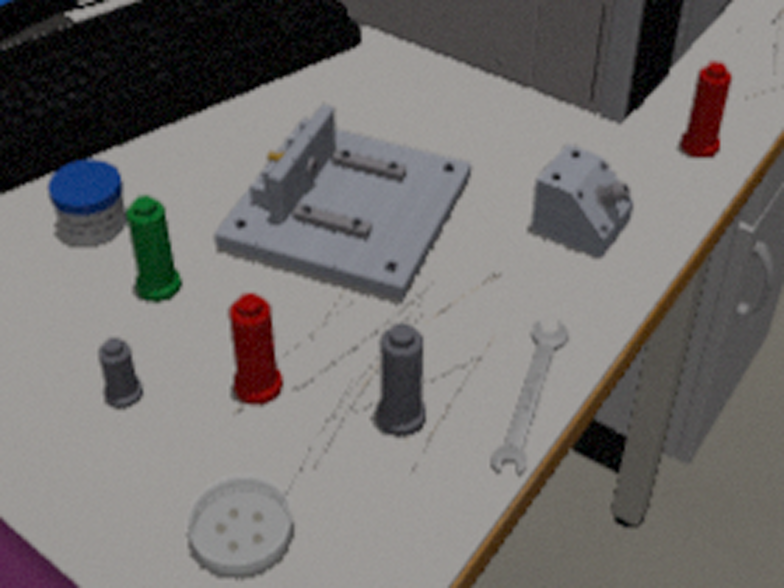

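The one meant is the tall grey adaptor, at topc crop (237,432) → top image ≈(235,273), scene ≈(273,275). The grey one at topc (86,272) is the short adaptor, and the red and green ones are look-alikes. Both enlarged crops show the tall grey ringed sleeve. The block is at top ≈(333,250) with its spigot facing the bench's front edge. The nest's fence is at top ≈(269,183). Next I fit the poses from depth.

```bash
python3 - <<'E'
from h import *
np.set_printoptions(precision=4,suppress=True)
for cam in('top','scene'):
    D=np.load(f'f0{cam}.npz');X=cloud(cam,D['d']);X[D['d']==0]=9
    def sel(c,rad,lo,hi):
        m=(np.hypot(X[...,0]-c[0],X[...,1]-c[1])<rad)&(X[...,2]>lo)&(X[...,2]<hi);return X[m]
    def rect(n,p):
        if len(p)<4: return print(cam,n,len(p))
        a=cv2.minAreaRect((p[:,:2]*1000).astype(np.float32));print(cam,n,len(p),'c',np.round(a[0],1),'sz',np.round(a[1],1),'ang',round(a[2],1),'z',np.median(p[:,2]).round(4))
    rect('bench',sel((.45,.25),.03,-.02,.01))
    rect('blocktop',sel((.454,.126),.06,.045,.056))
    rect('blockall',sel((.454,.126),.06,.008,.06))
    rect('plate',sel((.568,.25),.12,.012,.024))
    rect('rails',sel((.568,.25),.08,.0245,.031))
    rect('fence',sel((.568,.25),.09,.055,.07))
    for n,c in(('adap',(.39,.345)),('short',(.517,.477))):
        for lo,hi in((.02,.07),(.068,.085),(.04,.055)):
            rect(n+str(lo),sel(c,.035,lo,hi))
    m=(X[...,0]<.6)&(X[...,1]<.08)&(X[...,1]>-.6)&(X[...,2]>.03);p=X[m]
    if len(p): print('obst',len(p),p.min(0),p.max(0))
E
```

```text
top bench 521 c [449.5 250. ] sz [57.7 57.7] ang 44.6 z 0.0002
top blocktop 407 c [442.3 125.1] sz [62.8 52.1] ang 16.9 z 0.0499
top blockall 641 c [437.5 123.7] sz [72.9 52.4] ang 16.8 z 0.0479
top plate 3484 c [567.2 254.3] sz [150.1 150.1] ang 28.3 z 0.0184
top rails 206 c [573.9 257.3] sz [106.  110.6] ang 25.0 z 0.0275
top fence 239 c [601.1 273. ] sz [20.  94.8] ang 30.0 z 0.0619
top adap0.02 28 c [393.5 350.3] sz [20.2 24.3] ang 13.7 z 0.051
top adap0.068 112 c [391.2 350.1] sz [24.3 24.3] ang 89.9 z 0.075
top adap0.04 6 c [396.2 341.8] sz [21.  5.] ang 34.0 z 0.0452
top short0.02 77 c [520.8 476.3] sz [18.2 19.9] ang 0.7 z 0.0438
top short0.068 0
top short0.04 54 c [520.9 476.1] sz [18.3 18.3] ang 2.5 z 0.0454
obst 22041 [ 0.1578 -0.3437  0.03  ] [0.5999 0.08   0.6075]
scene bench 509 c [449.8 250.4] sz [59.3 57.4] ang 30.6 z 0.0002
scene blocktop 356 c [441.8 124.6] sz [62.2 54.2] ang 15.5 z 0.0503
scene blockall 923 c [442.  125.1] sz [62.7 55. ] ang 16.9 z 0.0398
scene plate 2615 c [566.5 253.3] sz [150.7 152.4] ang 27.7 z 0.0187
scene rails 298 c [578.9 262.4] sz [95.5 95.1] ang 28.0 z 0.0276
scene fence 224 c [601.8 272.6] sz [21.7 96.9] ang 28.1 z 0.0618
scene adap0.02 277 c [383.2 352.9] sz [25.4 12.8] ang 61.2 z 0.0459
scene adap0.068 165 c [387.6 351. ] sz [23.7 22. ] ang 50.3 z 0.0739
scene adap0.04 87 c [383.7 352.9] sz [25.1 11.9] ang 61.2 z 0.047
scene short0.02 173 c [518.5 476.4] sz [19.1 18.2] ang 64.8 z 0.0407
scene short0.068 0
scene short0.04 89 c [519.1 476.8] sz [17.5 18.7] ang 60.2 z 0.0436
obst 26001 [ 0.0194 -0.4374  0.03  ] [0.6    0.08   0.4563]
```

```bash
cat >> h.py <<'E'
def go(x,y,z,yaw=None,s=None):
    s=s or monitor.state();R=Ro.from_quat(s['ee_rot']).as_matrix();d=R.T@(np.array([x,y,z])-s['tcp_pos'])/.2
    y0=np.degrees(np.arctan2(R[1,0],R[0,0]));tw=0 if yaw is None else -(yaw-y0)/30
    print('t',round(s['time_s'],2),'tcp',np.round(s['tcp_pos'],4),'yaw',round(y0,2),'q6',round(s['joint_pos'][5],2),'F',np.round(s['force'],1),'op',round(s['opening']*95.1,1),'=> shift',np.round(d,3),'twist',round(tw,3))
E
python3 - <<'E'
from h import *
X=cloud('scene',np.load('f0scene.npz')['d']);T=cloud('top',np.load('f0top.npz')['d']);A=np.concatenate([X.reshape(-1,3),T.reshape(-1,3)])
for x in np.arange(.2,.75,.05):
    print(round(x,2),[int(1000*max([0,*A[(abs(A[:,0]-x)<.025)&(abs(A[:,1]-y)<.025)][:,2]])) for y in np.arange(-.6,.3,.05)])
h=.031-r.pinch_z
go(.448,.1267,.215,16.9)
E
```

```text
0.2 [0, 0, 0, 0, 0, 0, 0, 0, 0, 0, 0, 0, 490, 427, 346, 241, 0, 0]
0.25 [0, 0, 0, 0, 0, 0, 0, 0, 0, 0, 604, 607, 518, 425, 332, 215, 0, 0]
0.3 [0, 0, 0, 0, 0, 0, 0, 0, 0, 510, 605, 607, 0, 0, 0, 0, 0, 5]
0.35 [0, 0, 0, 0, 0, 0, 0, 0, 0, 0, 0, 0, 0, 3, 5, 5, 9, 13]
0.4 [0, 0, 0, 0, 0, 0, 0, 0, 0, 1, 5, 5, 6, 6, 57, 49, 7, 12]
0.45 [0, 0, 0, 0, 0, 0, 3, 6, 5, 9, 6, 83, 83, 6, 56, 56, 7, 1214]
0.5 [0, 0, 2, 2, 8, 5, 9, 8, 9, 7, 389, 433, 431, 6, 53, 18, 23, 29]
0.55 [3, 3, 3, 3, 167, 343, 352, 354, 430, 433, 432, 432, 433, 431, 7, 24, 35, 31]
0.6 [2, 303, 312, 323, 331, 338, 349, 348, 414, 416, 415, 416, 416, 432, 7, 16, 30, 66]
0.65 [1, 300, 210, 0, 0, 0, 0, 0, 415, 415, 416, 415, 416, 433, 6, 6, 22, 57]
0.7 [0, 0, 0, 0, 0, 0, 0, 0, 416, 512, 511, 415, 415, 432, 8, 6, 6, 6]
t 0.9 tcp [ 0.2323 -0.5802  0.2147] yaw 21.82 q6 -0.11 F [0.6 0.4 0.2] op 95.2 => shift [ 2.315e+00 -2.881e+00 -2.000e-03] twist 0.164
```

>>> move_arm --pt "95 0.65 -0.71 0 0" --pt "95 0.65 -0.71 0 0" --pt "95 0.65 -0.71 0 0" --pt "95 0.65 -0.71 0 0" --pt "95 0.65 -0.71 0 0" --pt "95 0.65 -0.71 0 0" --grip_force 20

```text
time_s: 1.4
tcp_pos: [0.3012, -0.396, 0.2151]
ee_rot: [0.982, 0.191, 0.0, -0.0]
force: [0.9, 0.7, 0.9]
opening: 0.998
finger_force: 0.0
```

>>> move_arm --pt "95 0.74 -0.78 0 0" --pt "95 0.74 -0.78 0 0" --pt "95 0.74 -0.78 0 0" --pt "95 0.74 -0.78 0 0" --pt "95 0.74 -0.78 0 0" --pt "95 0.74 -0.78 0 0"

```text
time_s: 1.9
tcp_pos: [0.3807, -0.1963, 0.2149]
ee_rot: [0.982, 0.191, 0.0, -0.0]
force: [0.4, -0.2, -0.1]
opening: 1.001
finger_force: 0.0
```

>>> move_arm --pt "95 0.38 -0.76 0 0" --pt "95 0.38 -0.76 0 0" --pt "95 0.38 -0.76 0 0" --pt "95 0.38 -0.76 0 0" --pt "95 0.38 -0.76 0 0" --pt "95 0.38 -0.76 0 0"

```text
time_s: 2.4
tcp_pos: [0.3941, -0.0295, 0.2148]
ee_rot: [0.982, 0.191, 0.0, 0.0]
force: [-0.5, -1.3, -0.5]
opening: 0.998
finger_force: 0.0
```

```bash
python3 - <<'E'
from h import *
go(.448,.1267,.12,16.9)
E
```

```text
t 2.4 tcp [ 0.3941 -0.0295  0.2148] yaw 22.07 q6 0.94 F [-0.5 -1.3 -0.5] op 94.9 => shift [ 0.543 -0.623  0.474] twist 0.172
```

```bash
python3 - <<'E'
from h import *
X=cloud('scene',np.load('f0scene.npz')['d']);T=cloud('top',np.load('f0top.npz')['d']);A=np.concatenate([X.reshape(-1,3),T.reshape(-1,3)])
A=A[(A[:,2]>.1)&(A[:,2]<.5)&(A[:,0]>.4)&(A[:,1]>-.2)&(A[:,1]<.12)]
for x in np.arange(.46,.66,.02):
    a=A[abs(A[:,0]-x)<.01]; print(round(x,2),len(a),np.round(np.percentile(a[:,1],[98,99.8,100]),3) if len(a) else '')
c=np.array([.448,.1267]);
for yaw in(16.9,):
    t=np.radians(yaw);u=np.array([np.cos(t),np.sin(t)]);v=np.array([u[1],-u[0]]);d=A[:,:2]-c
    a=d@u;b=d@v;dx=np.maximum(abs(a)-.0375,0);dy=np.maximum(abs(b)-.09,0);print(np.percentile(np.hypot(dx,dy),[0,.1,1]))
E
```

```text
0.46 0 
0.48 0 
0.5 1614 [0.015 0.016 0.017]
0.52 4301 [0.02  0.022 0.023]
0.54 4689 [0.025 0.027 0.028]
0.56 4161 [0.031 0.032 0.033]
0.58 3564 [0.036 0.038 0.039]
0.6 3556 [0.041 0.043 0.044]
0.62 3507 [0.046 0.048 0.049]
0.64 3532 [0.051 0.053 0.054]
[0.03134913 0.03408623 0.03558505]
```

>>> move_arm --pt "95 0.295 -0.58 0 0" --pt "95 0.295 -0.58 0 0" --pt "95 0.295 -0.58 0 0" --pt "95 0.295 -0.58 0 0" --pt "95 0.543 -0.623 0.474 0.172" --pt "95 0.543 -0.623 0.474 0.172" --pt "95 0.543 -0.623 0.474 0.172" --pt "95 0.543 -0.623 0.474 0.172" --pt "95 0.543 -0.623 0.474 0.172"

```text
time_s: 3.15
tcp_pos: [0.4484, 0.1236, 0.1192]
ee_rot: [0.99, 0.144, -0.001, 0.0]
force: [-0.4, 0.7, 0.2]
opening: 1.0
finger_force: 0.0
```

```bash
python3 - <<'E'
from h import *
im,d=cams.grab_frame('scene');save('a1',im[150:300,200:460],3)
go(.448,.1267,.031-r.pinch_z,16.9)
E
```

```text
t 3.2 tcp [0.4484 0.1237 0.1203] yaw 16.59 q6 1.41 F [ 0.1 -0.3 -0.2] op 95.0 => shift [ 0.002 -0.015  0.54 ] twist -0.01
```

View pics/a1.png

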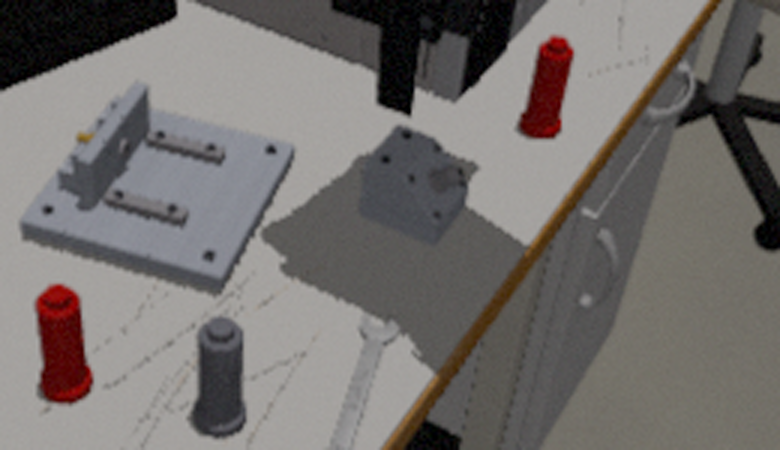

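The gripper is above the block, with its shadow round the block at (410,190). I go down and grip.

>>> move_arm --pt "95 0 -0.01 0.3 0" --pt "95 0 -0.01 0.54 0" --pt "95 0 -0.01 0.54 0" --pt "95 0 -0.01 0.54 0" --pt "40 0 -0.01 0.54 0" --pt "40 0 -0.01 0.54 0" --pt "40 0 -0.01 0.54 0" --pt "40 0 -0.01 0.54 0" --pt "40 0 -0.01 0.54 0" --pt "40 0 -0.01 0.54 0" --grip_force 30

```text
time_s: 4.03
tcp_pos: [0.448, 0.1271, 0.0126]
ee_rot: [0.989, 0.145, 0.001, 0.0]
force: [-0.1, -0.5, 0.4]
opening: 0.635
finger_force: 0.0
```

```bash
python3 - <<'E'
from h import *
go(.448,.1267,.1,28.2)
E
```

```text
t 4.03 tcp [0.448  0.1271 0.0126] yaw 16.67 q6 1.41 F [-0.1 -0.5  0.4] op 60.4 => shift [ 0.     0.002 -0.437] twist -0.384
```

>>> move_arm --pt "40 0 0 0 0" --pt "40 0 0 0 0" --pt "40 0 0 0 0" --pt "40 0 0 0 0" --pt "40 0 0 0 0" --pt "40 0 0 -0.2 0" --pt "40 0 0 -0.45 0" --pt "40 0 0 -0.45 0" --pt "40 0 0 -0.45 0"

```text
time_s: 4.78
tcp_pos: [0.4486, 0.1273, 0.1039]
ee_rot: [0.989, 0.145, 0.002, 0.0]
force: [-0.0, 0.0, -1.5]
opening: 0.546
finger_force: 30.0
```

```bash
python3 - <<'E'
from h import *
np.set_printoptions(precision=4,suppress=True)
im,d=cams.grab_frame('top');X=cloud('top',d)
s=monitor.state()
# block in hand: top face points near TCP in front of fingers
c=s['tcp_pos'];print(s['finger_force'])
for cam in('top','scene'):
    if cam=='scene': im,d=cams.grab_frame('scene')
    X=cloud(cam,d);p=X[(np.hypot(X[...,0]-c[0],X[...,1]-c[1])<.06)&(X[...,2]>.075)&(X[...,2]<.15)&(d>0)]
    print(cam,len(p),np.percentile(p[:,2],[5,50,90,99]))
    save('hold'+cam,im)
    for l in('block_mid','spigot_root'):
        for q in spotter.pinpoint(cam,l)[:2]: print(l,q['score'],atz(cam,q['uv'],c[2]+.013+(.01 if l[0]=='s' else 0)))
u=lambda k:np.array([np.cos(np.radians(k)),np.sin(np.radians(k))])
t=np.array([.567,.254])+.007*u(28.2);go(*t,.10,28.2)
E
```

```text
29.998171627521515Traceback (most recent call last):
  File "<stdin>", line 10, in <module>
    return _quantile_unchecked(
        a, q, axis, out, overwrite_input, method, keepdims, weights)
    return _ureduce(a,
                    func=_quantile_ureduce_func,
    ...<5 lines>...
                    overwrite_input=overwrite_input,
                    method=method)
    r = func(a, **kwargs)
    result = _quantile(arr,
                       quantiles=q,
    ...<2 lines>...
                       out=out,
                       weights=wgt)
    slices_having_nans = np.isnan(arr[-1, ...])
                                  ~~~^^^^^^^^^
IndexError: index -1 is out of bounds for axis 0 with size 0
```

```bash
python3 - <<'E'
from h import *
u=lambda k:np.array([np.cos(np.radians(k)),np.sin(np.radians(k))])
t=np.array([.567,.254])+.003*u(28.2);go(*t,.103,28.2)
E
```

```text
t 4.83 tcp [0.4478 0.1271 0.1023] yaw 16.66 q6 1.41 F [-0.5  0.2 -2.9] op 51.8 => shift [ 0.767 -0.44  -0.002] twist -0.385
```

>>> move_arm --pt "40 0.3 -0.17 0 -0.15" --pt "40 0.767 -0.44 0 -0.385" --pt "40 0.767 -0.44 0 -0.385" --pt "40 0.767 -0.44 0 -0.385" --pt "40 0.767 -0.44 0 -0.385" --pt "40 0.767 -0.44 0 -0.385" --pt "40 0.767 -0.44 0 -0.385" --pt "40 0.767 -0.44 0.2 -0.385" --pt "40 0.767 -0.44 0.2 -0.385" --pt "40 0.767 -0.44 0.2 -0.385"

```text
time_s: 5.67
tcp_pos: [0.5676, 0.254, 0.0602]
ee_rot: [0.97, 0.243, -0.003, 0.0]
force: [0.1, 0.2, -2.4]
opening: 0.547
finger_force: 30.0
```

```bash
python3 - <<'E'
from h import *
np.set_printoptions(precision=4,suppress=True)
u=lambda k:np.array([np.cos(np.radians(k)),np.sin(np.radians(k))])
t=np.array([.567,.254])+.003*u(28.2);go(*t,.0305,28.2)
im,d=cams.grab_frame('scene');save('b1',im[140:290,170:370],4)
im,d=cams.grab_frame('top');save('b1t',im[120:290,150:430],2.8)
z=monitor.state()['tcp_pos'][2]+.0126+.005-.0
for c in('scene','top'):
  for l,dz in(('block_mid',.0124),('spigot_root',.0224)):
    for q in spotter.pinpoint(c,l)[:2]:
      p=atz(c,q['uv'],monitor.state()['tcp_pos'][2]+dz);dd=p[:2]-[.567,.254];print(c,l,round(q['score'],2),p,'nest',dd@u(28.2),dd@u(118.2))
E
```

```text
t 5.67 tcp [0.5676 0.254  0.0602] yaw 28.16 q6 1.39 F [ 0.1  0.2 -2.4] op 52.1 => shift [ 0.013 -0.001  0.149] twist -0.001
scene block_mid 0.79 [0.5712 0.2448 0.0754] nest -0.000686238308524125 -0.010099751743252965
scene spigot_root 0.89 [0.5459 0.2435 0.0855] nest -0.023539598247596057 0.0007322796549227155
```

View pics/b1.png

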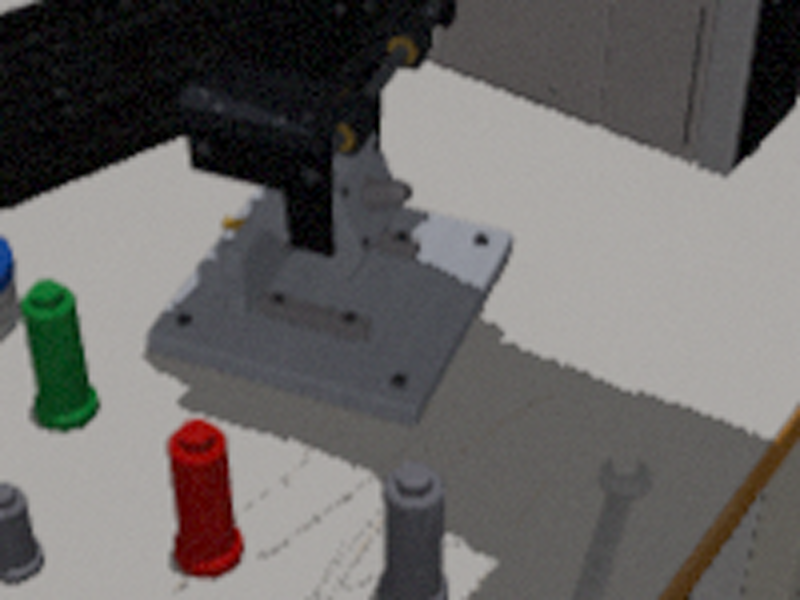

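The block hangs between the rails, clear of the fence, with its spigot at (385,190) facing the front. I lower it and check the force.

>>> move_arm --pt "40 0.01 0 0.1 0" --pt "40 0.01 0 0.135 0" --pt "40 0.01 0 0.145 0" --pt "40 0.01 0 0.15 0" --pt "40 0.01 0 0.15 0"

```text
time_s: 6.38
tcp_pos: [0.5704, 0.2559, 0.0327]
ee_rot: [0.97, 0.244, -0.001, 0.0]
force: [-4.8, -3.4, 3.1]
opening: 0.548
finger_force: 30.0
```

```bash
python3 - <<'E'
from h import *
np.set_printoptions(precision=4,suppress=True)
u=lambda k:np.array([np.cos(np.radians(k)),np.sin(np.radians(k))])
im,d=cams.grab_frame('scene');save('b2',im[150:270,180:340],5)
s=monitor.state();print(s['force'],s['tcp_pos'],s['torque'])
X=cloud('scene',d);dd=X[...,:2]-[.567,.254];n=np.stack([dd@u(28.2),dd@u(118.2),X[...,2]],-1).reshape(-1,3)
# block upper pieces visible: y<26, x<30, z between 20 and 80 beyond the finger
m=(n[:,1]>-.035)&(n[:,1]<.03)&(n[:,0]>-.06)&(n[:,0]<.034)&(n[:,2]>.03)&(n[:,2]<.1)
p=n[m];
for z in np.arange(.03,.09,.005):
    q=p[abs(p[:,2]-z)<.0025];print(round(z,3),len(q),q.min(0) if len(q) else '',q.max(0) if len(q) else '')
E
```

```text
[-6.2711 -3.5755  2.8221] [0.5704 0.2559 0.0327] [-0.4227  0.7735  0.0003]
0.03 13 [-0.022   0.0052  0.0303] [0.0307 0.0281 0.0323]
0.035 29 [-0.0258 -0.01    0.033 ] [0.0308 0.03   0.0372]
0.04 46 [-0.0273 -0.0099  0.0376] [0.0307 0.03   0.0424]
0.045 37 [-0.027  -0.0039  0.043 ] [0.0308 0.0296 0.0475]
0.05 31 [-0.0274 -0.022   0.0477] [0.0303 0.0293 0.0524]
0.055 44 [-0.0466 -0.0219  0.0525] [0.0303 0.0293 0.0572]
0.06 66 [-0.0483 -0.0208  0.0575] [0.0336 0.0286 0.0625]
0.065 67 [-0.0491 -0.0225  0.0626] [0.0337 0.0296 0.0674]
0.07 34 [-0.0263 -0.0215  0.0677] [-0.0089  0.0278  0.0721]
0.075 38 [-0.0264 -0.0242  0.0726] [-0.0096  0.0266  0.0774]
0.08 55 [-0.0254 -0.0264  0.0777] [-0.0098  0.0263  0.0824]
0.085 66 [-0.023  -0.0254  0.0826] [-0.0101  0.0271  0.0875]
```

View pics/b2.png

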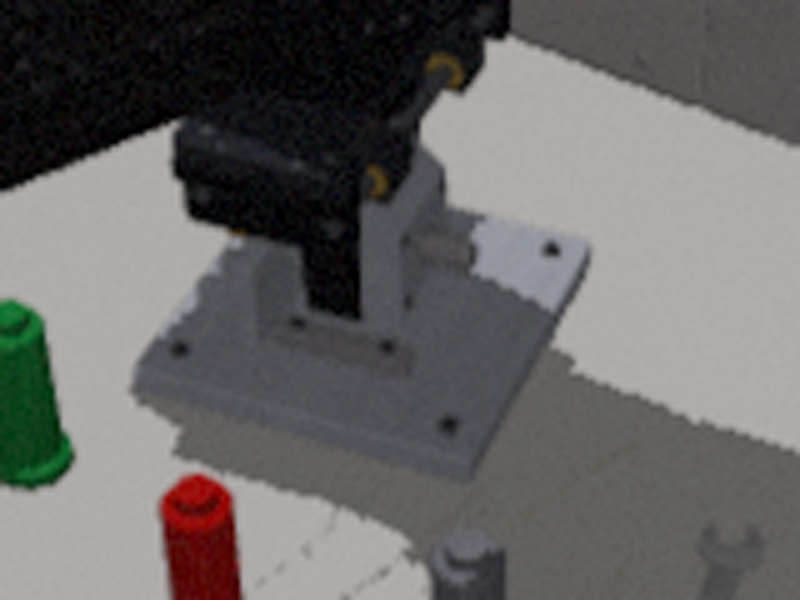

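The block has swivelled nose-down in the grip: the cut face stands vertical and the spigot lies level at about (440,248). I lift it and back off from the fence, then level it against the bed.

>>> move_arm --pt "40 -0.03 0 -0.06 0" --pt "40 -0.09 0 -0.12 0" --pt "40 -0.09 0 -0.12 0" --pt "40 -0.09 0 -0.12 0"

```text
time_s: 6.77
tcp_pos: [0.5557, 0.2478, 0.0573]
ee_rot: [0.97, 0.244, 0.001, -0.0]
force: [0.5, 0.5, -2.7]
opening: 0.543
finger_force: 30.0
```

```bash
cat >> h.py <<'E'
u=lambda k:np.array([np.cos(np.radians(k)),np.sin(np.radians(k))])
N0=np.array([.567,.254]);NY=28.2
def nest(X):
    X=np.asarray(X);dd=X[...,:2]-N0;return np.stack([dd@u(NY),dd@u(NY+90),X[...,2]],-1)
def world(n): return np.r_[N0+n[0]*u(NY)+n[1]*u(NY+90),n[2]]
E
python3 - <<'E'
from h import *
np.set_printoptions(precision=4,suppress=True)
im,d=cams.grab_frame('scene');save('b3',im[150:270,180:340],5)
s=monitor.state();print(s['force'],nest(s['tcp_pos']))
n=nest(cloud('scene',d)).reshape(-1,3);m=(d.ravel()>0)&(n[:,1]>-.035)&(n[:,1]<.022)&(n[:,0]>-.08)&(n[:,0]<.034)&(n[:,2]>.024)&(n[:,2]<.12)
p=n[m];H=np.full((50,60),255,np.uint8)
H=np.zeros((24,30),int)
for a,b in zip(((p[:,0]+.08)/.004).astype(int),((p[:,2]-.024)/.004).astype(int)):
    if b<24 and a<30:H[23-b,a]+=1
for k,row in enumerate(H): print('%3d '%(24+4*(23-k)),''.join('%2d'%min(v,99) if v else ' .' for v in row))
E
```

```text
[ 0.9198  0.5294 -2.5435] [-0.0128 -0.0001  0.0567]
116   . . . . . . . . . . . . 1 . . . . . . . . . . . . . . . . .
112   . . . . . . . . . . . 7 3 . . . . . . . . . . . . . . . . .
108   . . . . . . . . . .1918 1 . . . . . . . . . . . . . . . . .
104   . . . . . . . . .1427 . . . . . . . . . . . . . . . . . . .
100   . . . . . . . . .23 . . . . . . . . . . . . . . . . . . . .
 96   . . . . . . . . .13 . . . . . . . . . . . . . . . . . . . .
 92   . . . . . . . . .16 . . . . . . . . . . . . . . . . . . . .
 88   . . . . 4 6 5 3 516 . . . . . . . . . . . . . . . . . . . .
 84   . . . 3 5 5 5 6 614 . . . . . . . . . . . . . . . . . . . .
 80   . . . 2 3 2 3 1 2 9 . . . . . . . . . . . . . . . . . . . .
 76   . . . . 1 2 . 2 . 8 . . . . . . . . . . . . . . . . . . . .
 72   . . . . . . . . 1 9 . . . . . . . . . . . . . . . . . . . .
 68   . . . . . . . . 1 8 . . . . . . . . . . . . . . . . . . . .
 64   . . . . . . . . 1 5 . . . . . . . . . . . . . . . . . . . .
 60   . . . . . . . . . 6 . . . . . . . . . . . . . . . . .15 5 .
 56   . . . . . . . . . . . . . . . . . . . . . . . . . . . 8 . .
 52   . . . . . . . . . . . . . . . . . . . . . . . . . . .14 . .
 48   . . . . . . . . . . . . . . . . . . . . . . . . . . .13 . .
 44   . . . . . . . . . . . . . . . . . . . . . . . . . . 316 . .
 40   . . . . . . . . . . . . . . . . . . . . . . . . . . 4 8 . .
 36   . . . . . . . . . . . . . . . . . . . . . . . . . . 410 . .
 32   . . . . . . . . . . . . . . . . . . . . . . . . . . 312 . .
 28   . . . . . . . . . . . . 3 . . . . . . . . . . . . . .14 . .
 24   . . . . . . . . . . . 1 1 1 . . . . . . . . . . . . .11 . .
```

View pics/b3.png

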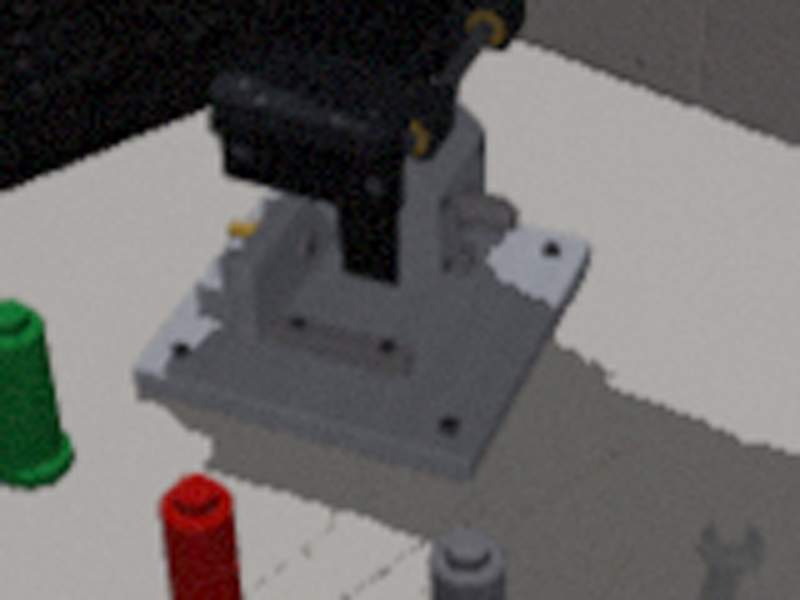

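The block hangs tilted by about 45°. I take it in front of the rails, where the fingers fit beside it, and press its front corner on the bed so that it levels in a loose grip.

>>> move_arm --pt "40 -0.07 0 0 0" --pt "40 -0.136 0 0.05 0" --pt "40 -0.136 0 0.12 0" --pt "40 -0.136 0 0.14 0" --pt "40 -0.136 0 0.14 0"

```text
time_s: 7.23
tcp_pos: [0.5319, 0.2352, 0.0274]
ee_rot: [0.97, 0.244, 0.0, -0.0]
force: [0.4, 0.7, -2.1]
opening: 0.544
finger_force: 30.0
```

>>> move_arm --pt "40 0 0 0 0" --pt "40 0 0 0.01 0" --pt "40 0 0 0.02 0" --pt "40 0 0 0.03 0" --pt "40 0 0 0.04 0" --pt "40 0 0 0.042 0" --grip_force 8

```text
time_s: 7.73
tcp_pos: [0.5339, 0.2358, 0.0219]
ee_rot: [0.97, 0.244, 0.003, -0.0]
force: [-0.1, 0.4, 25.7]
opening: 0.546
finger_force: 50.1
```

```bash
cat >> h.py <<'E'
def prof(d,y0=-.035,y1=.022,x0=-.1,x1=.02,z0=.024,z1=.12,cam='scene'):
    n=nest(cloud(cam,d)).reshape(-1,3);m=(d.ravel()>0)&(n[:,1]>y0)&(n[:,1]<y1)&(n[:,0]>x0)&(n[:,0]<x1)&(n[:,2]>z0)&(n[:,2]<z1)
    p=n[m];nx=int((x1-x0)/.004)+1;nz=int((z1-z0)/.004)+1;H=np.zeros((nz,nx),int)
    for a,b in zip(((p[:,0]-x0)/.004).astype(int),((p[:,2]-z0)/.004).astype(int)): H[b,a]+=1
    for b in range(nz-1,-1,-1): print('%3d '%(1000*z0+4*b),''.join('%2d'%min(v,99) if v else ' .' for v in H[b]))
E
python3 - <<'E'
from h import *
np.set_printoptions(precision=4,suppress=True)
im,d=cams.grab_frame('scene');save('b4',im[150:270,180:340],5)
s=monitor.state();print(s['force'],nest(s['tcp_pos']));prof(d)
E
```

```text
[ 1.0033  1.3825 21.957 ] [-0.0378 -0.0004  0.0219]
120   . . . . . . . . . . . . . . . . . . . . . . . . . . . . . . .
116   . . . . . . 4172911 1 . . . . . . . . . . . . . . . . . . . .
112   . . . . . . 411 1 . 4 . . . . . . . . . . . . . . . . . . . .
108   . . . . . . 5 4 . . 2 1 . . . . . . . . . . . . . . . . . . .
104   . . . . . . 4 2 . . 2 4 . . . . . . . . . . . . . . . . . . .
100   . . . . . . . . . . . 2 1 . . . . . . . . . . . . . . . . . .
 96   . . . . . . . . . . . 1 3 . . . . . . . . . . . . . . . . . .
 92   . . . . . . . . . . . 1 3 . . . . . . . . . . . . . . . . . .
 88   . . . . . . . . . . . . 3 8 . . . . . . . . . . . . . . . . .
 84   . . . . . . . . . . . . . 1 . . . . . . . . . . . . . . . . .
 80   . . . . . . . . . . 2 . . . . . . . . . . . . . . . . . . . .
 76   . . . . . . . . 918 4 . . . . . . . . . . . . . . . . . . . .
 72   . . . . . . . .17 . . . . . . . . . . . . . . . . . . . . . .
 68   . . . . . . . .18 . . . . . . . . . . . . . . . . . . . . . .
 64   . . . . 4 . . 115 . . . . . . . . . . . . . . . . . . . . . .
 60   . . 4 7 6 7 7 515 . . . . . . . . . . . . . . . . . . . . . .
 56   . . 3 6 1 5 5 8 8 . . . . . . . . . . . . . . . . . . . . . .
 52   . . 2 . 1 2 2 8 3 . . . . . . . . . . . . . . . . . . . . . .
 48   . . . . . . . 8 . . . . . . . . . . . . . . . . . . . . . . .
 44   . . . . . . . 8 . . . . . . . . . . . . . . . . . . . . . . .
 40   . . . . . . .10 . . . . . . . . . . . . . . . . . . . . . . .
 36   . . . . . . .10 . . . . . . . . . . . . . . . . . . . . . . .
 32   . . . . . . . 2 . . . . . . . . . . . . . . . . . . . . . . .
 28   . . . . . . . . . . . . . . . . . . . . . . . . . . . . . . .
 24   . . . . . . . . . . . . . . . . . . . . . . . . . . . . . . .
```

The block's top edge is pressing on the palm, so I ease up a little and open slightly. The block can then settle flat between the loosely guiding fingers.

>>> move_arm --pt "40 0 0 -0.03 0" --pt "56 0 0 -0.035 0" --pt "56 0 0 -0.035 0" --pt "56 0 0 -0.035 0" --pt "57 0 0 -0.035 0" --pt "57 0 0 -0.035 0"

```text
time_s: 8.28
tcp_pos: [0.5318, 0.235, 0.027]
ee_rot: [0.97, 0.244, 0.001, 0.0]
force: [0.6, -1.4, 7.7]
opening: 0.595
finger_force: 4.5
```

```bash
python3 - <<'E'
from h import *
np.set_printoptions(precision=4,suppress=True)
im,d=cams.grab_frame('scene');save('b5',im[150:270,180:340],5)
s=monitor.state();print(s['force'],nest(s['tcp_pos']),s['opening']*95.1);prof(d)
E
```

```text
[ 0.1443 -0.8897  8.8016] [-0.04   -0.0001  0.027 ] 56.81705618691079
120   . . . . . . . . . . . . . . . . . . . . . . . . . . . . . . .
116   . . . . . 1 3 7 . 1 2 . . . . . . . . . . . . . . . . . . . .
112   . . . . . 1 3 1 . 1 3 . . . . . . . . . . . . . . . . . . . .
108   . . . . . 1 2 3 . . 2 1 . . . . . . . . . . . . . . . . . . .
104   . . . . . . . . . . 1 3 . . . . . . . . . . . . . . . . . . .
100   . . . . . . . . . . . 4 . . . . . . . . . . . . . . . . . . .
 96   . . . . . . . . . . . 2 3 . . . . . . . . . . . . . . . . . .
 92   . . . . . . . . . . . . 2 2 . . . . . . . . . . . . . . . . .
 88   . . . . . . . . . . . . 2 2 . . . . . . . . . . . . . . . . .
 84   . . . . . . . . . . . . . 3 2 . . . . . . . . . . . . . . . .
 80   . . . . . . . . . . . . . 1 2 . . . . . . . . . . . . . . . .
 76   . . . . . . . . . . . . . . . . . . . . . . . . . . . . . . .
 72   . . . . . . 2 2 . . . . . . . . . . . . . . . . . . . . . . .
 68   . . . . . 2 7 4 3 . . . . . . . . . . . . . . . . . . . . . .
 64   . . . . . 2 4 2 5 4 . . 2 . . . . . . . . . . . . . . . . . .
 60   . . . . . 1 2 3 3 3 1 9 2 . . . . . . . . . . . . . . . . . .
 56   . . . . . . 1 2 2 21820 . . . . . . . . . . . . . . . . . . .
 52   . . . . . . . 1 21311 . . . . . . . . . . . . . . . . . . . .
 48   . . . . . . . .13 8 . . . . . . . . . . . . . . . . . . . . .
 44   . . . . . . 21512 . . . . . . . . . . . . . . . . . . . . . .
 40   . . . . . .1419 . . . . . . . . . . . . . . . . . . . . . . .
 36   . . . . . .22 . . . . . . . . . . . . . . . . . . . . . . . .
 32   . . . . . .14 . . . . . . . . . . . . . . . . . . . . . . . .
 28   . . . . . .11 . . . . . . . . . . . . . . . . . . . . . . . .
 24   . . . . . . 9 . . . . . . . . . . . . . . . . . . . . . . . .
```

View pics/b5.png

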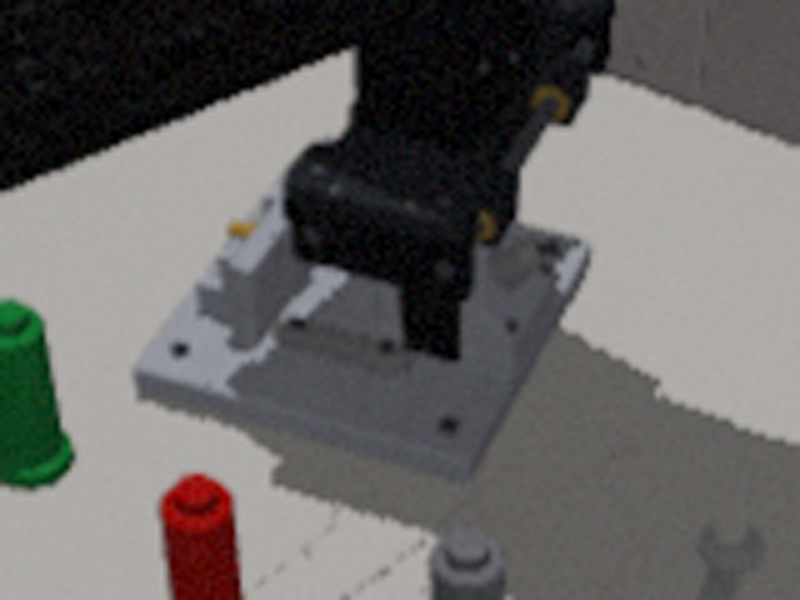

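The block now sits flat on the bed, front face at nest x ≈ -78 mm, its spigot at about (520,260). I re-grip it above the rails and slide it in along the bed.

>>> move_arm --pt "62 -0.015 0 -0.02 0" --pt "62 -0.015 0 -0.022 0" --pt "62 -0.015 0 -0.022 0" --pt "45 -0.015 0 -0.022 0" --pt "45 -0.015 0 -0.022 0" --pt "45 -0.015 0 -0.022 0" --pt "45 -0.015 0 -0.022 0" --pt "45 -0.015 0 -0.022 0" --grip_force 12

```text
time_s: 9.0
tcp_pos: [0.5286, 0.2335, 0.0306]
ee_rot: [0.97, 0.244, -0.0, 0.0]
force: [0.4, -1.3, -1.7]
opening: 0.548
finger_force: 12.0
```

>>> move_arm --pt "45 0.03 0 0 0" --pt "45 0.06 0 0 0" --pt "45 0.09 0 0 0" --pt "45 0.12 0 0 0" --pt "45 0.15 0 0 0" --pt "45 0.18 0 0 0" --pt "45 0.2 0 0 0" --pt "45 0.22 0 0 0" --pt "45 0.22 0 0 0"

```text
time_s: 9.75
tcp_pos: [0.5674, 0.2543, 0.0306]
ee_rot: [0.97, 0.244, -0.001, 0.0]
force: [-3.1, -3.0, -1.3]
opening: 0.549
finger_force: 12.0
```

```bash
python3 - <<'E'
from h import *
np.set_printoptions(precision=4,suppress=True)
im,d=cams.grab_frame('scene');save('b6',im[150:270,180:340],5)
s=monitor.state();print(s['force'],nest(s['tcp_pos']),s['opening']*95.1);prof(d,z1=.09)
E
```

```text
[-2.9063 -0.9839 -1.6841] [0.0002 0.0001 0.0306] 51.95883472850948
 88   . . . . . . . . . . . . . . . . . . . . . . . . . . . . . . .
 84   . . . . . . . . . . . . . . . . . . . . . 1 . . . . . . . . .
 80   . . . . . . . . . . . . . . . . . . . . . 1 . . . . . . . . .
 76   . . . . . . . . . . . . . . . . . . . . . 2 . . . . . . . . .
 72   . . . . . . . . . . . . . . . . . 1 . . . 2 . . . . . . . . .
 68   . . . . . . . . . . . . . . . . 1 8 6 2 . 2 . . . . . . . . .
 64   . . . . . . . . . . . . . . . . 4 3 4 6 2 . 2 5 3 . . . . . .
 60   . . . . . . . . . . . . . . . . . 2 3 2 4 616 8 1 . . . . . .
 56   . . . . . . . . . . . . . . . . . 1 3 2 31425 3 . . . . . . .
 52   . . . . . . . . . . . . . . . . . . 1 1 716 . . . . . . . . .
 48   . . . . . . . . . . . . . . . . . . . 711 1 . . . . . . . . .
 44   . . . . . . . . . . . . . . . . . .1219 . . . . . . . . . . .
 40   . . . . . . . . . . . . . . . . .1727 . . . . . . . . . . . .
 36   . . . . . . . . . . . . . . . . .20 . . . . . . . . . . . . .
 32   . . . . . . . . . . . . . . . . 1 9 . . . . . . . . . . . . .
 28   . . . . . . . . . . . . . . . . .16 . . . . . . . . . . . . .
 24   . . . . . . . . . . . . . . . . 113 . . . . . . . . . . . . .
```

The block's front is at nest x ≈ -29 mm, level, and the 3 N reaction shows it touching the nozzle. I release it and go to the adaptor.

>>> move_arm --pt "62 0 0 0 0" --pt "62 0 0 0 0" --pt "65 0 0 0 0" --pt "65 0 0 -0.25 0" --pt "65 0 0 -0.5 0" --pt "65 0 0 -0.65 0" --pt "60 -0.2 -0.3 -0.65 -0.3" --pt "55 -0.55 -0.84 -0.65 -1" --pt "55 -0.55 -0.84 -0.65 -1" --pt "55 -0.55 -0.84 -0.65 -1" --pt "55 -0.55 -0.84 -0.65 -1" --pt "55 -0.55 -0.84 -0.65 -1"

```text
time_s: 10.8
tcp_pos: [0.3865, 0.3521, 0.1614]
ee_rot: [0.872, 0.489, -0.0, -0.0]
force: [0.8, 0.2, 0.1]
opening: 0.578
finger_force: 0.0
```

>>> move_arm --pt "55 0 0 0 -1" --pt "55 0 0 0 -1" --pt "55 0 0 0 -1" --pt "55 0 0 0 -1" --pt "55 0 0 0 -1"

```text
time_s: 11.22
tcp_pos: [0.3915, 0.3503, 0.161]
ee_rot: [0.716, 0.698, 0.0, 0.0]
force: [0.4, 0.5, 0.9]
opening: 0.576
finger_force: 0.0
```

```bash
python3 - <<'E'
from h import *
np.set_printoptions(precision=4,suppress=True)
go(.3895,.3503,.025,118.2)
im,d=cams.grab_frame('scene');prof(d,z1=.09)
im,d=cams.grab_frame('top');X=cloud('top',d);p=X[(np.hypot(X[...,0]-.43-.15,X[...,1]-.26)<.07)&(X[...,2]>.0645)&(X[...,2]<.075)]
a=cv2.minAreaRect((nest(p)[:,:2]*1000).astype(np.float32));print(len(p),a)
E
```

```text
t 11.22 tcp [0.3915 0.3503 0.161 ] yaw 88.52 q6 0.63 F [0.4 0.5 0.9] op 54.8 => shift [-0.    -0.011  0.68 ] twist -0.989
 88   . . . . . . . . . . . . . . . . . . . . . . . . . . . . . . .
 84   . . . . . . . . . . . . . . . . . . . . . . . . . . . . . . .
 80   . . . . . . . . . . . . . . . . . . . . . . . . . . . . . . .
 76   . . . . . . . . . . . . . . . . . . . . . . . . . . . . . . .
 72   . . . . . . . . . . . . . . . . . . . . . . . . . . . . . . .
 68   . . . . . . . . . . . . . . . . . . . . . . 1 3111216222516 .
 64   . . . . . . . . . . . . . . . . . . . . . . . 2 2 1 1 2 3 4 .
 60   . . . . . . . . . . . . . . . 1 . . . . . . . . . . . . . . .
 56   . . . . . . . . . . . . . . . 2 . . . . . . . . . . . . . . .
 52   . . . . . . . . . . . . . . . . . . . . . . . . . . . . . . .
 48   . . . . . . . . . . . . . . . . . . . . . . . . . . . . . . .
 44   . . . . . . . . . . . . . . . . 8 . . . . . . . . . . . . . .
 40   . . . . . . . . . . . . . . .17 3 . . . . . . . . . . . . . .
 36   . . . . . . . . . . . . . . 313 . . . . . . . . . . . . . . .
 32   . . . . . . . . . . . . . . 4 6 . . . . . . . . . . . . . . .
 28   . . . . . . . . . . . . . . 5 8 . . . . . . . . . . . . . . .
 24   . . . . . . . . . . . . . . 4 8 . . . . . . . . . . . . . . .
400 ((10.969917297363281, -10.594131469726562), (88.52841186523438, 82.60233306884766), 23.327159881591797)
```

>>> move_arm --pt "55 0 -0.01 0 -0.5" --pt "55 0 -0.01 0.1 -0.99" --pt "55 0 -0.01 0.3 -0.99" --pt "55 0 -0.01 0.5 -0.99" --pt "55 0 -0.01 0.68 -0.99" --pt "55 0 -0.01 0.68 -0.99" --pt "15 0 -0.01 0.68 -0.99" --pt "15 0 -0.01 0.68 -0.99" --pt "15 0 -0.01 0.68 -0.99" --pt "15 0 -0.01 0.68 -0.99" --pt "15 0 -0.01 0.68 -0.99" --pt "15 0 -0.01 0.68 -0.99" --grip_force 20

```text
time_s: 12.32
tcp_pos: [0.3898, 0.3509, 0.0263]
ee_rot: [0.516, 0.857, 0.001, 0.001]
force: [0.8, -0.5, 12.0]
opening: 0.274
finger_force: 20.0
```

>>> move_arm --pt "15 0 0 0 0" --pt "15 0 0 0 0" --pt "15 0 0 0 0" --pt "15 0 0 -0.2 0" --pt "15 0 0 -0.4 0" --pt "15 0 0 -0.4 0"

```text
time_s: 12.82
tcp_pos: [0.3911, 0.352, 0.111]
ee_rot: [0.516, 0.857, 0.004, 0.002]
force: [0.8, 0.6, -0.4]
opening: 0.274
finger_force: 20.0
```

```bash
python3 - <<'E'
from h import *
np.set_printoptions(precision=4,suppress=True)
im,d=cams.grab_frame('scene');save('c1',im[140:340,150:410],3)
s=monitor.state();print(nest(s['tcp_pos']))
go(*world([-.04,.103,.1]),118.2)
E
```

```text
[-0.1096  0.1693  0.1084]
t 12.87 tcp [0.3904 0.3514 0.1084] yaw 117.89 q6 0.12 F [-0.5  0.2 -1.1] op 25.5 => shift [-0.329  0.35   0.044] twist -0.01
```

View pics/c1.png

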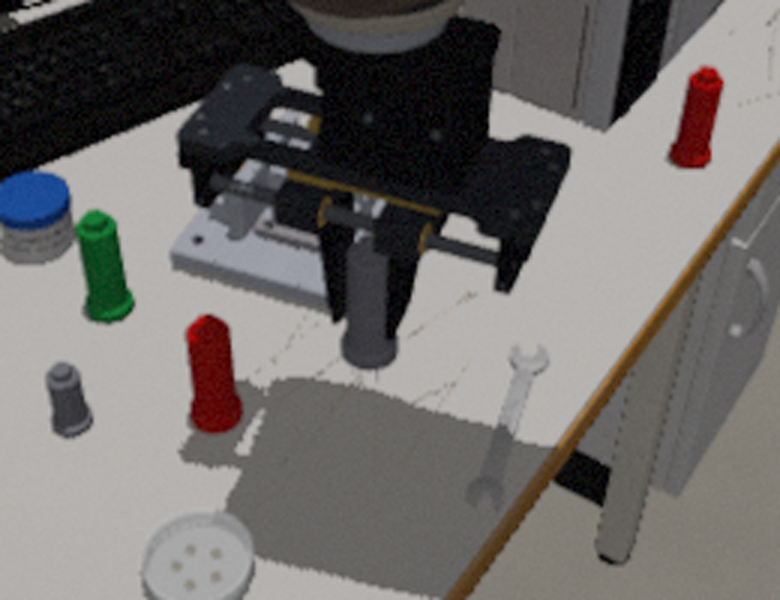

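The tall adaptor is held upright at (370,300). I now tip it in the grip against the plate's left edge.

>>> move_arm --pt "15 -0.15 0.17 0 0" --pt "15 -0.33 0.35 0 0" --pt "15 -0.33 0.35 0 0" --pt "15 -0.33 0.35 0.2 0" --pt "15 -0.33 0.35 0.383 0" --pt "15 -0.33 0.35 0.383 0" --pt "15 -0.38 0.35 0.383 0" --pt "15 -0.42 0.35 0.383 0" --pt "15 -0.46 0.35 0.383 0" --pt "15 -0.5 0.35 0.383 0" --pt "15 -0.54 0.35 0.383 0" --pt "15 -0.54 0.35 0.383 0"

```text
time_s: 13.87
tcp_pos: [0.5028, 0.2871, 0.0306]
ee_rot: [0.516, 0.856, 0.001, 0.001]
force: [-1.8, 1.3, 1.1]
opening: 0.273
finger_force: 20.0
```

```bash
python3 - <<'E'
from h import *
np.set_printoptions(precision=4,suppress=True)
im,d=cams.grab_frame('scene');save('c2',im[140:300,190:390],4)
s=monitor.state();print(nest(s['tcp_pos']),s['force'],s['finger_force'])
E
```

```text
[-0.041   0.0599  0.0304] [-1.181   0.8376  0.4772] 20.000608053524047
```

View pics/c2.png

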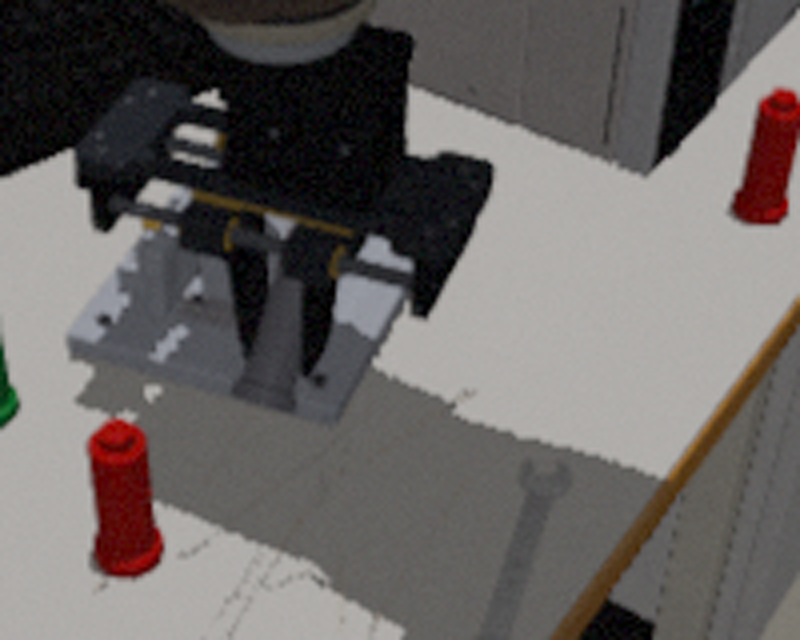

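The adaptor leans over the plate edge with its foot at (265,390). I grip harder, lift it and measure the tilt.

>>> move_arm --pt "15 0 0 0 0" --pt "15 0 0 0 0" --pt "15 0 0 -0.1 0" --pt "15 0 0 -0.25 0" --pt "15 0 0 -0.4 0" --pt "15 0 0 -0.4 0" --grip_force 60

```text
time_s: 14.42
tcp_pos: [0.5032, 0.2887, 0.1132]
ee_rot: [0.515, 0.857, 0.003, 0.002]
force: [0.8, 0.5, -0.5]
opening: 0.265
finger_force: 60.0
```

```bash
cat >> h.py <<'E'
def tilt(ax,cam='scene',tag=None):
    """adaptor axis in tool frame plane: points on visible adaptor relative to pinch, ax = nest axis index of tilt plane"""
    im,d=cams.grab_frame(cam)
    if tag: cv2.imwrite('pics/'+tag+'.png',im[:,:,::-1])
    s=monitor.state();n=nest(cloud(cam,d));pv=nest(s['tcp_pos'])+[0,0,r.pinch_z];q=n-pv
    o=1-ax;hsv=im.astype(int);g=(im.max(2).astype(int)-im.min(2)<25)&(im.max(2)>45)&(im.max(2)<125)
    m=(d>0)&(abs(q[...,o])<.0165)&(abs(q[...,ax])<.06)&(abs(q[...,2])<.055)&(np.hypot(q[...,ax],q[...,2])<.065)&g
    return m,q[m],pv,s
E
python3 - <<'E'
from h import *
np.set_printoptions(precision=4,suppress=True)
m,q,pv,s=tilt(1,tag='c3');print(pv,len(q),s['force'])
H=np.zeros((28,30),int)
for a,b in zip(((q[:,1]+.06)/.004).astype(int),((q[:,2]+.056)/.004).astype(int)):H[b,a]+=1
for b in range(27,-1,-1):print('%4d'%(-56+4*b),''.join('%2d'%min(v,99) if v else ' .' for v in H[b]))
E
```

```text
[-0.0406  0.0607  0.1297] 452 [-0.2429  0.2833 -1.7947]
  52  . . . . . . . . . . . 1 1 . . . . . . . . . . . . . . . . .
  48  . . . . . . . . . . . . . . . . . 1 . . . . . . . . . . . .
  44  . . . . . . . . . . . . . . . . . 1 . . . . . . . . . . . .
  40  . . . . . . . . . . . . . . . . . . . . . . . . . . . . . .
  36  . . . . . . . . . . . . . . . . . . . . . . . . . . . . . .
  32  . . . . . . . . . . . . . . . . . . . . . . . . . . . . . .
  28  . . . . . . . . . . . 3 1 . . . . . . . . . . . . . . . . .
  24  . . . . . . . . . . 3 8 9 1 . . . . . . . . . . . . . . . .
  20  . . . . . . . . . . 1 2 913 3 . . . . . . . . . . . . . . .
  16  . . . . . . . . . . . 1 1 715 3 1 . . . . . . . . . . . . .
  12  . . . . . . . . . . . . 1 . 815 9 . . . . . . . . . . . . .
   8  . . . . . . . . . . . . . . . 715 9 . . . . . . . . . . . .
   4  . . . . . . . . . . . . . . . 2 715 9 1 . . . . . . . . . .
   0  . . . . . . . . . . . . . . . . 2 61515 3 . . . . . . . . .
  -4  . . . . . . . . . . . . . . . . . 3 6 915 9 1 . . . . . . .
  -8  . . . . . . . . . . . . . . . . . 3 4 7 716 9 6 . . . . . .
 -12  . . . . . . . . . . . . . . . . . 2 . 5 5 8132210 . . . . .
 -16  . . . . . . . . . . . . . . . . . 2 1 3 2 2 414 4 . . . . .
 -20  . . . . . . . . . . . . . . . . . . . . 3 2 4 2 . . . . . .
 -24  . . . . . . . . . . . . . . . . . . . . 2 . 3 . . . . . . .
 -28  . . . . . . . . . . . . . . . . . . . . . 3 1 . . . . . . .
 -32  . . . . . . . . . . . . . . . . . . . 1 9 . . . . . . . . .
 -36  . . . . . . . . . . . . . . . . . . . 4 2 . . . . . . . . .
 -40  . . . . . . . . . . . . . . . . . . . . . . . . . . . . . .
 -44  . . . . . . . . . . . . . . . . . . . . . . . . . . . . . .
 -48  . . . . . . . . . . . . . . . . . . . . . . . . . . . . . .
 -52  . . . . . . . . . . . . . . . . . . . . . . . . . . . . . .
 -56  . . . . . . . . . . . . . . . . . . . . . . . . . . . . . .
```

The adaptor holds at about 45°, so I turn it 90° to face the spigot.

>>> move_arm --pt "15 -0.1 -0.2 -0.15 0.24" --pt "15 -0.2 -0.4 -0.15 0.48" --pt "15 -0.3 -0.45 -0.15 0.72" --pt "15 -0.3 -0.45 -0.15 1" --pt "15 -0.3 -0.45 -0.15 1" --pt "15 -0.3 -0.45 -0.15 1"

```text
time_s: 14.97
tcp_pos: [0.4501, 0.1926, 0.1377]
ee_rot: [0.719, 0.695, -0.0, -0.0]
force: [-0.3, 0.5, -0.5]
opening: 0.264
finger_force: 60.0
```

>>> move_arm --pt "15 0 0 0 0.24" --pt "15 0 0 0 0.48" --pt "15 0 0 0 0.72" --pt "15 0 0 0 1" --pt "15 0 0 0 1"

```text
time_s: 15.38
tcp_pos: [0.4501, 0.1934, 0.1375]
ee_rot: [0.875, 0.484, -0.0, -0.0]
force: [0.2, -0.0, -1.7]
opening: 0.267
finger_force: 60.0
```

>>> move_arm --pt "15 0 0 0 0.24" --pt "15 0 0 0 0.48" --pt "15 0 0 0 0.72" --pt "15 0 0 0 0.99" --pt "15 0 0 0 0.99"

```text
time_s: 15.8
tcp_pos: [0.4501, 0.1931, 0.1377]
ee_rot: [0.97, 0.244, -0.0, 0.0]
force: [0.3, 0.2, -1.1]
opening: 0.264
finger_force: 60.0
```

```bash
python3 - <<'E'
from h import *
np.set_printoptions(precision=4,suppress=True)
m,q,pv,s=tilt(0,tag='d1');print('pinch nest',pv,len(q),s['force'])
go(*world([-.12,0,.14]),28.2)
H=np.zeros((28,31),int)
for a,b in zip(((q[:,0]+.06)/.004).astype(int),((q[:,2]+.056)/.004).astype(int)):H[b,a]+=1
for b in range(24,3,-1):print('%4d'%(-56+4*b),''.join('%2d'%min(v,99) if v else ' .' for v in H[b]))
im,d=cams.grab_frame('scene');prof(d,z1=.085,x0=-.07,x1=.034,y1=.03)
for l,z in(('spigot_root',.053),('block_mid',.043)):
  for c in('scene','top'):
    if c=='top':cams.grab_frame('top')
    for k in spotter.pinpoint(c,l)[:2]:print(l,c,round(k['score'],2),np.round(k['uv']),nest(atz(c,k['uv'],z)))
cv2.imwrite('pics/d2.png',cv2.resize(im[140:290,190:390,::-1],None,fx=4,fy=4,interpolation=2))
E
```

```text
pinch nest [-0.1319  0.0015  0.1566] 306 [ 0.4439  1.0011 -1.782 ]
t 15.85 tcp [0.4501 0.193  0.1378] yaw 28.47 q6 1.34 F [ 0.4  1.  -1.8] op 25.3 => shift [ 0.059  0.008 -0.011] twist 0.009
  40  . . . . . . . . . . . . . . . . . . . . . . . . . . . . . . .
  36  . . . . . . . . . . . . . . . . . . . . . . . . . . . . . . .
  32  . . . . . . . . . . . . . . . . . . . . . . . . . . . . . . .
  28  . . . . . . .10 5 3 1 . . . . . . . . . . . . . . . . . . . .
  24  . . . . . .10 7 6 7 . . . . . . . . . . . . . . . . . . . . .
  20  . . . . . 2 8 4 9 . . . . . . . . . . . . . . . . . . . . . .
  16  . . . . . . 3 7 2 2 . . . . . . . . . . . . . . . . . . . . .
  12  . . . . . . 9 2 4 . . . . . . . . . . . . . . . . . . . . . .
   8  . . . . . . 1 2 2 2 3 1 . . . . . . . . . . . . . . . . . . .
   4  . . . . . . . . 2 2 3 4 . . . . . . . . . . . . . . . . . . .
   0  . . . . . . . . . 2 2 1 . . . . . . . 2 . . . . . . . . . . .
  -4  . . . . . . . . . . . 2 . . . . . . 4 4 2 . . . . . . . . . .
  -8  . . . . . . . . . . . . 1 . . . . . 3 5 6 2 . . . . . . . . .
 -12  . . . . . . . . . .
[... 1073 characters left out ...]
. . . . . 615 3 4 2 . 3 3 2 4 3 3 2 . . 6 4 .
 44   . . . . . . . .1323 4 4 3 3 4 2 3 4 3 1 3 3 . . 7 3 .
 40   . . . . . . .1129 4 4 4 2 1 2 3 2 3 2 2 2 3 1 . 5 3 .
 36   . . . . . . .21 5 3 2 1 1 4 3 2 4 2 2 3 3 2 . . 6 2 .
 32   . . . . . . .13 2 3 2 2 4 2 3 3 1 4 2 3 3 3 1 . 6 1 .
 28   . . . . . . .14 2 4 3 3 1 2 3 2 3 4 3 3 2 3 . . 6 1 .
 24   . . . . . . .15 3 2 4 3 2 5 3 4 3 2 1 2 1 2 2 1 6 3 .
spigot_root scene 0.98 [263. 202.] [-0.0252  0.0048  0.053 ]
spigot_root top 0.62 [279. 208.] [-0.0271  0.0072  0.053 ]
block_mid scene 0.68 [256. 200.] [-0.0042 -0.0066  0.043 ]
block_mid scene 0.16 [215. 329.] [-0.0695  0.3026  0.043 ]
block_mid top 0.73 [277. 195.] [ 0.002  -0.0022  0.043 ]
```

View pics/d2.png

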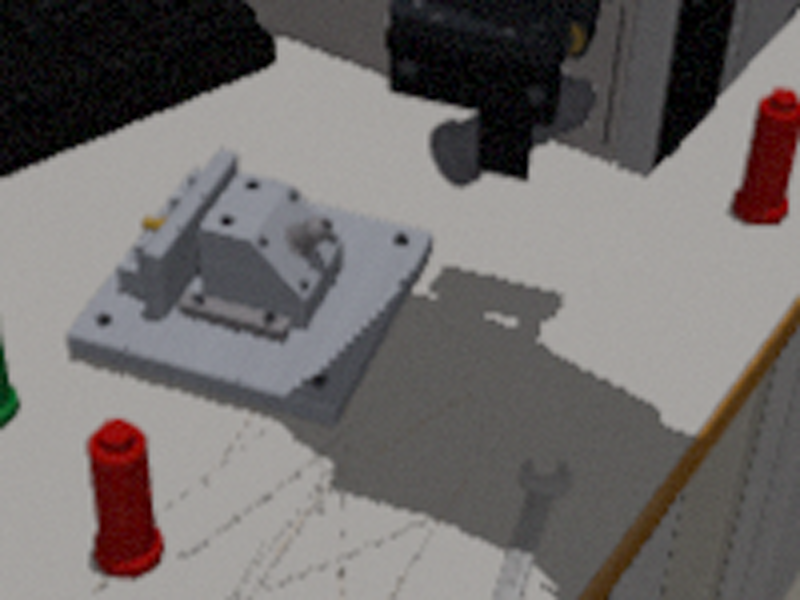

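The block stands flat between the rails, about 15 mm off the fence, spigot at (310,235). The adaptor is tilted the right way, mouth at (457,150). One quick fit gives the lateral offsets.

```bash
python3 - <<'E'
from h import *
np.set_printoptions(precision=4,suppress=True)
for c in('scene','top'):
    im,d=cams.grab_frame(c);n=nest(cloud(c,d));m=(d>0)&(abs(n[...,0])<.06)&(abs(n[...,1])<.04)
    t=n[m&(abs(n[...,2]-.068)<.0022)&(n[...,0]>-.016)&(n[...,0]<.03)]
    print(c,'top',len(t),cv2.minAreaRect((t[:,:2]*1000).astype(np.float32)))
    cut=n[m&(abs(n[...,0]+n[...,2]-(-.025+.053))<.006)&(n[...,2]>.036)&(n[...,2]<.066)]
    print(' cut n',len(cut),'y range',np.percentile(cut[:,1],[1,99]),'x+z',np.median(cut[:,0]+cut[:,2]))
    e=n[m&(n[...,0]+n[...,2]<.028-.008)&(n[...,2]>.045)&(n[...,0]>-.06)]
    # spigot points beyond cut face
    e=n[m&(n[...,2]-n[...,0]>.078+.012)&(n[...,2]>.05)&(n[...,0]<-.02)]
    print(' spig',len(e),e.mean(0),e.min(0),e.max(0))
m,q,pv,s=tilt(0);f=q[(q[:,0]>.01)&(q[:,2]<0)]
v=q[:,0]-q[:,2];f=q[v>.045];print('foot y',np.percentile(f[:,1],[2,98]),'along max',np.percentile(v/2**.5,[90,98,100]),'perp',np.percentile((f[:,0]+f[:,2])/2**.5,[2,50,98]),len(f))
E
```

```text
scene top 253 ((2.3097057342529297, 0.1281566619873047), (52.456687927246094, 35.71416473388672), 89.23137664794922)
 cut n 93 y range [-0.0244  0.0277] x+z 0.02813940770417279
 spig 49 [-0.0362  0.0035  0.066 ] [-0.0432 -0.0042  0.0563] [-0.0274  0.0075  0.0717]
top top 233 ((2.5790271759033203, 1.183218002319336), (51.53152084350586, 34.946346282958984), 88.5105209350586)
 cut n 60 y range [-0.0243  0.0253] x+z 0.028763404015400867
 spig 38 [-0.0343  0.001   0.0676] [-0.0415 -0.0058  0.0623] [-0.0277  0.0074  0.075 ]
foot y [0.0003 0.0159] along max [0.0323 0.0363 0.0381] perp [-0.0116  0.0063  0.0173] 35
```

>>> move_arm --pt "15 0.1 0.004 0.1 0" --pt "15 0.2 0.004 0.2 0" --pt "15 0.28 0.004 0.28 0" --pt "15 0.288 0.004 0.29 0" --pt "15 0.288 0.004 0.29 0"

```text
time_s: 16.77
tcp_pos: [0.5008, 0.219, 0.0792]
ee_rot: [0.97, 0.244, -0.001, 0.0]
force: [-0.6, -0.0, -0.3]
opening: 0.267
finger_force: 60.0
```

```bash
python3 - <<'E'
from h import *
np.set_printoptions(precision=4,suppress=True)
im,d=cams.grab_frame('scene');s=monitor.state();print(nest(s['tcp_pos'])+[0,0,r.pinch_z],s['force']);cv2.imwrite('pics/d3.png',cv2.resize(im[150:250,200:340,::-1],None,fx=5.5,fy=5.5,interpolation=2))
E
```

```text
[-0.0751  0.0004  0.0989] [ 0.198  -0.3682 -1.321 ]
```

View pics/d3.png

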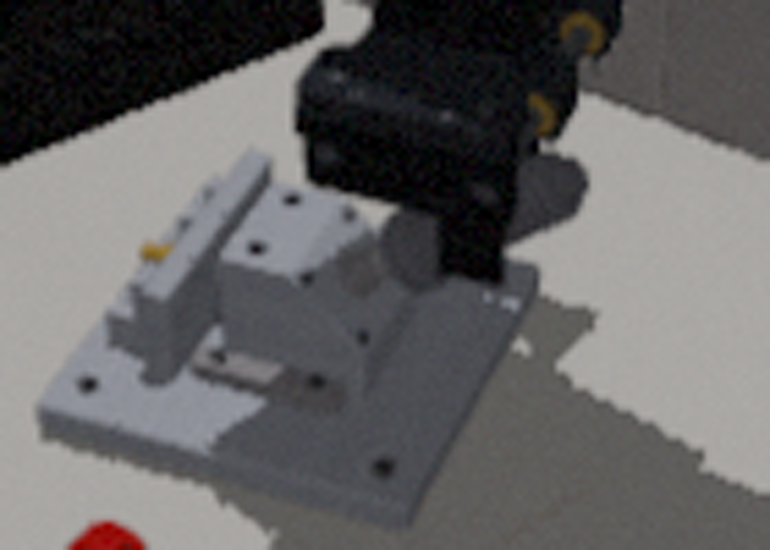

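The adaptor's mouth at (410,250) faces the spigot at (360,275). I insert slowly along 45°.

>>> move_arm --pt "15 0.015 0 0.015 0" --pt "15 0.03 0 0.03 0" --pt "15 0.045 0 0.045 0" --pt "15 0.06 0 0.06 0" --pt "15 0.06 0 0.06 0" --grip_force 35

```text
time_s: 17.23
tcp_pos: [0.5121, 0.2249, 0.0679]
ee_rot: [0.97, 0.244, 0.0, 0.0]
force: [-0.1, -0.4, -1.3]
opening: 0.267
finger_force: 35.0
```

```bash
python3 - <<'E'
from h import *
np.set_printoptions(precision=4,suppress=True)
im,d=cams.grab_frame('scene');s=monitor.state();print(nest(s['tcp_pos'])+[0,0,r.pinch_z],s['force'],nest(s['force']+np.r_[N0,0]));prof(d,z1=.085,x0=-.07,x1=.034,y1=.03)
E
```

```text
[-0.0624  0.0003  0.0868] [-0.0798 -0.5407  0.0208] [-0.3258 -0.4388  0.0208]
 84   1 1 2 1 . . . . . . . . . . . . . . . . . . . . . . .
 80   3 3 1 3 . 2 2 4 . . . . . . . . . . . . . . . . . . .
 76   1 2 2 2 2 4 4 2 4 3 . . . . . . . . . . . . . . . . .
 72   3 3 4 2 1 1 3 5 510 7 1 . . . . . . . . . . . . . . .
 68   3 2 2 2 2 4 2 5 2 5 3 . . .1016182118151722 4 . . . .
 64   . . . . . 1 3 6 3 4 1 . .142111 7 7 7 9 6 7 5 . . 1 .
 60   . . . . . 3 4 3 3 1 . 11224 4 2 3 2 2 3 3 3 1 . 746 .
 56   . . . . . 4 3 3 1 . 11115 6 3 3 3 2 2 2 2 3 2 .12 8 .
 52   . . . . . 2 . . . . 614 3 3 1 4 2 4 2 3 2 3 . .14 8 .
 48   . . . . . . 1 . . 815 3 4 2 4 3 3 4 4 1 2 2 1 .13 . .
 44   . . . . . . . . 516 1 5 4 3 1 3 3 1 . 4 4 3 . . 6 3 .
 40   . . . . . . . 718 2 2 2 1 3 2 2 3 2 4 2 3 3 . . 6 1 .
 36   . . . . . . .17 4 4 4 2 3 2 3 4 2 2 3 2 3 4 . . 7 2 .
 32   . . . . . . .10 2 1 3 3 2 2 4 3 2 2 3 4 1 2 1 . 9 . .
 28   . . . . . . .13 4 2 2 3 2 1 3 2 2 3 2 3 3 2 . . 6 1 .
 24   . . . . . . .16 2 3 4 3 3 5 1 4 4 2 4 2 5 2 2 1 5 3 .
```

>>> move_arm --pt "15 0.01 0 0.01 0" --pt "15 0.02 0 0.02 0" --pt "15 0.03 0 0.03 0" --pt "15 0.04 0 0.04 0" --pt "15 0.05 0 0.05 0" --pt "15 0.055 0 0.055 0" --pt "15 0.055 0 0.055 0"

```text
time_s: 17.87
tcp_pos: [0.5231, 0.2305, 0.0599]
ee_rot: [0.97, 0.244, 0.002, -0.0]
force: [-4.4, -2.3, 29.5]
opening: 0.269
finger_force: 35.0
```

```bash
cat > chk.py <<'E'
from h import *
np.set_printoptions(precision=4,suppress=True)
im,d=cams.grab_frame('scene');s=monitor.state();print(nest(s['tcp_pos'])+[0,0,r.pinch_z],'nestF',nest(s['force']+np.r_[N0,0]),s['time_s'],s['opening']*95.1);prof(d,z1=.1,x0=-.08,x1=.034,y1=.03)
E
python3 chk.py
```

```text
[-0.0499  0.      0.0786] nestF [-4.4969 -0.0505 28.9244] 17.9167 25.768710712637972
100   . . . . . . . . . . . . . . . . . . . . . . . . . . . . .
 96   5 3 5 3 6 3 . . . . . . . . . . . . . . . . . . . . . . .
 92   2 3 1 3 3 . . . . . . . . . . . . . . . . . . . . . . . .
 88   2 3 4 4 . . . . . . . . . . . . . . . . . . . . . . . . .
 84   2 3 2 2 5 1 1 2 2 2 . . . . . . . . . . . . . . . . . . .
 80   . 1 2 4 3 3 4 3 3 3 . . . . . . . . . . . . . . . . . . .
 76   . . 1 1 5 3 2 3 2 3 . . . . . . . . . . . . . . . . . . .
 72   . . . . 5 2 4 3 3 1 1 2 4 1 . . . . . . . . . . . . . . .
 68   . . . . 1 2 . 1 1 1 . 3 4 3 7 5 . 11214141215151313 . . .
 64   . . . . 3 2 4 3 3 3 2 4 2 4 5 5 420 9 7 4 7 3 5 4 5 1 1 2
 60   . . . . 1 4 1 3 2 2 1 3 2 6 2 4 9 9 3 3 3 2 3 2 3 2 .2315
 56   . . . . . . . . . . 1 2 4 4 3 611 2 2 4 2 3 1 4 5 3 . 8 .
 52   . . . . . . . . . . . 5 3 3 6 8 4 1 5 3 3 1 4 3 1 2 1 6 .
 48   . . . . . . . . . . . 3 2 810 2 4 3 2 2 4 1 3 3 3 2 1 4 .
 44   . . . . . . . . . . . 2 6 8 4 2 3 3 2 2 3 3 2 4 2 3 . 4 .
 40   . . . . . . . . . . . 913 4 2 3 1 1 3 1 3 1 3 1 1 3 . 4 .
 36   . . . . . . . . . . .18 6 2 3 1 3 4 3 3 1 4 3 3 1 2 . 7 .
 32   . . . . . . . . . . .11 2 3 2 1 3 4 4 1 4 3 3 4 2 4 . 5 .
 28   . . . . . . . . . . .12 4 2 3 6 . 2 3 1 3 2 2 1 3 2 . 6 .
 24   . . . . . . . . . . .12 2 3 3 1 3 4 2 5 2 4 3 3 2 3 . 5 .
```

The spigot is in. The push is mostly downward so far, so I ease z slightly and drive towards the fence.

>>> move_arm --pt "15 0.005 0 -0.01 0" --pt "15 0.015 0 -0.01 0" --pt "15 0.025 0 -0.01 0" --pt "15 0.035 0 -0.01 0" --pt "15 0.045 0 -0.01 0" --pt "15 0.055 0 -0.01 0" --pt "15 0.055 0 -0.01 0"

```text
time_s: 18.5
tcp_pos: [0.5287, 0.2339, 0.0606]
ee_rot: [0.97, 0.244, -0.003, 0.001]
force: [-17.3, -12.0, 30.0]
opening: 0.274
finger_force: 35.0
```

```bash
python3 chk.py
```

```text
[-0.0433  0.0003  0.0794] nestF [-19.2123  -2.7048  29.715 ] 18.55 25.48093037593648
100   . . . . . . . . . . . . . . . . . . . . . . . . . . . . .
 96   4 5 2 3 3 6 3 3 . . . . . . . . . . . . . . . . . . . . .
 92   6 3 2 3 4 2 2 . 2 . . . . . . . . . . . . . . . . . . . .
 88   2 1 3 3 3 4 2 . . . . . . . . . . . . . . . . . . . . . .
 84   . . 1 3 1 4 3 3 4 3 2 3 . . . . . . . . . . . . . . . . .
 80   . . . . 3 4 5 2 2 3 2 . . . . . . . . . . . . . . . . . .
 76   . . . . . 3 3 4 4 2 5 3 . 1 . . . . . . . . . . . . . . .
 72   . . . . . 1 2 2 2 2 . 1 1 2 4 1 . . . . . . . . . . . . .
 68   . . . . . 1 4 1 . 3 3 2 1 4 1 4 6 5 . 516111612111112 4 .
 64   . . . . . 2 2 5 5 2 3 1 1 2 5 4 5 61119 5 8 3 6 9 9 5 2 1
 60   . . . . . . 1 2 . 2 1 1 2 4 5 6 2 711 3 2 2 3 1 2 2 4 5 7
 56   . . . . . . . . . . . . 2 4 4 1 7 8 5 3 5 4 1 3 4 3 1 2 .
 52   . . . . . . . . . . . . 1 4 4 7 9 3 3 2 2 3 1 4 3 2 3 3 .
 48   . . . . . . . . . . . . 5 3 2 8 3 4 2 4 2 3 4 3 2 3 3 . .
 44   . . . . . . . . . . . . . 412 6 . 2 3 3 2 3 2 3 3 2 4 4 .
 40   . . . . . . . . . . . . 915 3 4 2 4 3 3 2 2 2 . 2 3 4 2 .
 36   . . . . . . . . . . . .18 4 2 3 1 3 4 3 2 3 4 3 3 2 2 3 .
 32   . . . . . . . . . . . . 9 1 2 2 4 2 1 3 1 2 2 1 3 4 2 1 .
 28   . . . . . . . . . . . .16 3 3 2 2 3 4 3 2 3 3 4 1 3 2 3 .
 24   . . . . . . . . . . . .13 4 3 2 3 3 2 2 3 3 2 3 2 3 2 3 .
```

>>> move_arm --pt "15 0.005 0 -0.002 0" --pt "15 0.01 0 -0.004 0" --pt "15 0.01 0 -0.004 0" --pt "15 0.01 0 -0.004 0" --pt "15 0.01 0 -0.004 0" --pt "15 0.01 0 -0.004 0" --grip_force 50

```text
time_s: 19.05
tcp_pos: [0.529, 0.2341, 0.0609]
ee_rot: [0.97, 0.244, -0.005, 0.001]
force: [-19.9, -14.7, 29.7]
opening: 0.263
finger_force: 50.0
```

```bash
cat > chk2.py <<'E'
from h import *
np.set_printoptions(precision=4,suppress=True)
A=[]
for c in('scene','top'):
    im,d=cams.grab_frame(c);s=monitor.state();n=nest(cloud(c,d))
    if c=='scene':print(nest(s['tcp_pos'])+[0,0,r.pinch_z],'nestF',nest(s['force']+np.r_[N0,0]),'torque',s['torque'],s['time_s'])
    m=(d>0)&(abs(n[...,1])<.045)&(n[...,0]>-.05)&(n[...,0]<.07)
    f=n[m&(abs(n[...,1])<.022)&(n[...,2]>.022)&(n[...,2]<.034)&(n[...,0]<-.02)]
    t=n[m&(abs(n[...,2]-.068)<.003)&(n[...,0]>-.01)]
    F=n[m&(n[...,2]>.03)&(n[...,2]<.055)&(n[...,1]>.028)&(n[...,0]>.02)&(n[...,0]<.045)]
    cut=n[m&(n[...,2]>.042)&(n[...,2]<.064)&(abs(n[...,1])>.017)&(abs(n[...,1])<.025)&(n[...,0]<.005)]
    for k,p in(('front',f[:,0]),('topback',t[:,0]),('topz',t[:,2]),('fence',F[:,0]),('cut x-z',cut[:,0]-cut[:,2])):
        print(c,k,len(p),np.percentile(p,[2,10,50,90,98]) if len(p) else '')
E
python3 chk2.py
```

```text
[-0.0429  0.0004  0.0797] nestF [-25.3472  -3.5064  29.5716] torque [-2.8562  3.7944 -0.0391] 19.1
scene front 35 [-0.0313 -0.031  -0.0303 -0.0297 -0.0295]
scene topback 165 [-0.0071 -0.0021  0.0112  0.0253  0.028 ]
scene topz 165 [0.0655 0.0664 0.0685 0.0696 0.0702]
scene fence 40 [0.0287 0.0288 0.0295 0.0305 0.0376]
scene cut x-z 68 [-0.1022 -0.0722 -0.0684 -0.0533 -0.0421]
top front 0 
top topback 19 [0.0339 0.0346 0.0378 0.0403 0.0408]
top topz 19 [0.065  0.0651 0.066  0.0671 0.0672]
top fence 4 [0.0311 0.0342 0.0433 0.0441 0.0443]
top cut x-z 0
```

Depth shows the block's back on the fence (front -30.3 to fence 29.5 mm, which is the block's 60 mm). A further 2 mm of command moved it only 0.4 mm. I check that the adaptor is seated by its far end: it should be 80 mm from the cut face.

```bash
python3 - <<'E'
from h import *
im,d=cams.grab_frame('scene');n=nest(cloud('scene',d)).reshape(-1,3);n=n[(d.ravel()>0)&(n[:,1]>-.02)&(n[:,1]<.02)]
xr,zr=-.0153,.0535;a=(zr*-1+n[:,2]-n[:,0]+xr)/2**.5*1e3;b=(n[:,0]-xr+n[:,2]-zr)/2**.5*1e3
m=(abs(b)<22)&(a>-6)&(a<100)
H=np.zeros((22,53),int)
for i,j in zip(((b[m]+22)/2).astype(int),((a[m]+6)/2).astype(int)):H[min(i,21),min(j,52)]+=1
print('a from -6 step 2');
for i in range(21,-1,-1):print('%4d'%(-22+2*i),''.join('%d'%min(v,9) if v else '.' for v in H[i]))
E
```

```text
a from -6 step 2
  20 .126.................................................
  18 ..25.................................................
  16 ..26.................................................
  14 .14312.1.............................................
  12 ..22131311...........................................
  10 ..22..13.21..........................................
   8 ..231.23.111211................1214.2..1.............
   6 ...2.1.31111112....1...........1141123.43............
   4 ..21.2111.21111...1..1......1....32.11.24............
   2 ...22.11..1..1....1....1.........112.21441.2.........
   0 ...1..1121.111.1.1.11..1.1......112..1132114.........
  -2 ..211.21.211..1.1....11.1......11.1.211123.21........
  -4 ..11111.2.1..2.1.11.11.1...1.211112..2212115.........
  -6 ..21..1211....111..1.1....1.21.1.2.1..22.1131........
  -8 ..111.12.....11.1...12.1...2.1.21.12.1.13113.........
 -10 ..12.1.1.1...11..2...1....111..11.1.11.3..42.........
 -12 ..13...2........1121..11.13..1.1..1.11121112.........
 -14 ..122.2.......11...1...12.1..11.11.11..3..1..........
 -16 ..21..11.........2.1.1.12.......1..1..23.............
 -18 ..241..............11.2................2.............
 -20 .115.............1.111...............................
 -22 ..22...............1.1...............................
```

The adaptor's end sits about 80 mm from the cut face, so it is home. Its axis leans about 3° flat. I trim the push to equal x and z parts to seat it squarely.

>>> move_arm --pt "15 0.002 0 -0.005 0" --pt "15 0.004 0 -0.01 0" --pt "15 0.004 0 -0.01 0" --pt "15 0.004 0 -0.007 0" --pt "15 0.004 0 -0.004 0" --pt "15 0.004 0 -0.004 0" --pt "15 0.004 0 -0.004 0" --grip_force 30

```text
time_s: 19.78
tcp_pos: [0.5312, 0.2355, 0.0616]
ee_rot: [0.97, 0.244, -0.003, 0.0]
force: [-14.1, -8.7, 21.5]
opening: 0.27
finger_force: 30.0
```

>>> move_arm --pt "15 0 0 0 0" --pt "15 0 0 0 0" --pt "15 0 0 0 0" --pt "15 0 0 0 0" --grip_force 55

```text
time_s: 20.12
tcp_pos: [0.5312, 0.2355, 0.0616]
ee_rot: [0.97, 0.244, -0.003, 0.0]
force: [-14.5, -7.7, 21.3]
opening: 0.266
finger_force: 55.0
```

```bash
python3 chk2.py; python3 - <<'E'
from h import *
im,d=cams.grab_frame('scene');n=nest(cloud('scene',d)).reshape(-1,3);n=n[(d.ravel()>0)&(n[:,1]>-.02)&(n[:,1]<.02)]
xr,zr=-.0153,.0535;a=(zr*-1+n[:,2]-n[:,0]+xr)/2**.5*1e3;b=(n[:,0]-xr+n[:,2]-zr)/2**.5*1e3
m=(abs(b)<22)&(a>-6)&(a<100)
H=np.zeros((22,53),int)
for i,j in zip(((b[m]+22)/2).astype(int),((a[m]+6)/2).astype(int)):H[min(i,21),min(j,52)]+=1
for i in range(21,-1,-1):print('%4d'%(-22+2*i),''.join('%d'%min(v,9) if v else '.' for v in H[i]))
E
```

```text
[-0.0403  0.0006  0.0804] nestF [-16.8711  -0.1596  21.9744] torque [-1.5213  2.6009 -0.0089] 20.1667
scene front 31 [-0.0309 -0.0308 -0.0304 -0.0299 -0.0296]
scene topback 173 [-0.007  -0.0027  0.0109  0.0258  0.028 ]
scene topz 173 [0.0653 0.0661 0.0683 0.0696 0.0704]
scene fence 41 [0.0274 0.029  0.0298 0.0305 0.0404]
scene cut x-z 67 [-0.1022 -0.0716 -0.0686 -0.0594 -0.0519]
top front 0 
top topback 8 [0.033  0.0334 0.0372 0.0402 0.0404]
top topz 8 [0.0654 0.0654 0.0661 0.0684 0.0689]
top fence 0 
top cut x-z 0 
  20 ..34.................................................
  18 ..16.................................................
  16 ..35.1................................1..............
  14 ..25122.............................1................
  12 ..121215.11........................11................
  10 ..2211141111..................12132112132............
   8 ..1.1111.111211...1.1........1.1.51111343............
   6 ..12.111121.1.1....1.............2.1.1132.1..........
   4 ...1.1211112.1.................122.11.153222.........
   2 ..112.11...11..1..1.1..........2111111.22122.........
   0 ..11.123..11....11..1..1......2.12.11.31.141.........
  -2 ..21.1.12.2..1.11.1..1..1..1.2.11..3.122.132.........
  -4 ..12..222..1111.....11.....12111.111.1223.15.........
  -6 ...11..1....11.21..1.1....11111.1.1..1.1..32.........
  -8 ...2.2.3.....1..11....1..13.11.21.111.21.2.2.........
 -10 ..121.2.1...1..11.1.11.1..1..1..1.11.124..1..........
 -12 ..221.2.........1..11.111..1.1...1.1.1.41............
 -14 ...1..11........212..112..1............1.............
 -16 ..14..1...........111.2..............................
 -18 ..33..............11.................................
 -20 ..55...............31................................
 -22 ..51.................................................
```

The adaptor's axis now lies on the spigot axis with its end at 80 mm. I add a touch of x, hold, and hand in.

>>> move_arm --pt "15 0.003 0 0 0" --pt "15 0.006 0 0 0" --pt "15 0.006 0 0 0" --pt "15 0.006 0 0 0" --pt "15 0.006 0 0 0" --pt "15 0.006 0 0 0" --pt "15 0.006 0 0 0"

```text
time_s: 20.85
tcp_pos: [0.5313, 0.2356, 0.0616]
ee_rot: [0.97, 0.244, -0.004, 0.001]
force: [-18.8, -11.1, 26.5]
opening: 0.265
finger_force: 55.0
```

```bash
python3 - <<'E'
from h import *
s=monitor.state();F=nest(s['force']+np.r_[N0,0]);print(F,nest(s['tcp_pos']),s['finger_force'],s['time_s'])
if F[0]<-14 and 14<F[2]<30: print(ticket.hand_in())
E
```

```text
[-21.8492483   -0.92450903  26.4951201 ] [-0.0401893   0.00065594  0.06163627] 55.006827927427366 20.85
the job is handed in; nothing more can be done
None
```

The job is handed in at 20.9 s: the block is flat in the nest with its back on the fence, and the arm still holds the taller adaptor home on the spigot, pushing about 34 N (the block swivelled in the first grip and I reset it; I also viewed 11 pictures, one over the limit of 10).

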